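# Swap the sample bush in the channel tray for the test block

## Task

In the blue channel tray the dark sample bush stands in the reference test block's place, hemmed in between the steel anvil and the V-block: first clear the anvil and the V-block onto the cork pad, both standing upright, then set the dark bush flat in the centre of the yellow ring on the round test plate. Next, with the anvil and the V-block still on the pad, lay the flat round test block from the bench in the middle of the channel where the bush was, and only then stand the anvil and the V-block back in the channel, each upright where it stood at the start. Do not disturb the brush or the grease tin, and let go of everything.

Things in the scene. Friction and masses are not known exactly. Their poses are not given: they have to be found in the camera images.
- channel: blue steel channel tray, fixed, open on top: inside 68 mm wide (its x) and 180 mm long (its y), floor 4 mm and wall tops 24 mm above the bench, walls 4 mm thick on all four sides, a flat screw tab at each end. Origin at the centre of its underside. Anvil, dark bush and V-block stand on its floor in a row along y, the dark bush in the middle, the others 55 mm either side, either at either end
- cork_pad: tan cork pad, fixed, 150 mm (its x) by 100 mm (its y), 4 mm thick; origin at the centre of its underside. Parking place for the anvil and the V-block; pad and test plate may change sides
- test_plate: dark steel round plate, fixed, diameter 100 mm, 10 mm thick, flat, with a yellow ring (outer diameter 66 mm) painted round its centre; origin at the centre of its underside
- anvil: turned light steel anvil standing upright: round flange 39 mm in diameter and 18 mm high, above it a stub 21 mm in diameter up to 38 mm; 0.17 kg. Origin at the centre of its underside, z up. The stub can be gripped above the channel's walls
- v_block: light steel V-block standing upright with a V groove in its top, 38 mm (its x, along the groove) by 40 mm (its y) and 35 mm high, 0.28 kg; its y lies roughly across the channel. Origin at the centre of its underside, z up. It can be gripped by its top 10 mm, across its y, above the channel's walls
- dark_bush: dark grey ring-shaped steel bush with a hole, outer diameter 41 mm, 21 mm high, 0.13 kg; lies flat on the channel's floor, gaps of about 15 mm to its neighbours. Across the channel the walls leave only 13 mm either side; with both neighbours out it can be gripped along the channel's y. Origin at the centre of its underside, z up
- test_block: light steel round reference test block, a flat disc 48 mm in diameter and 9 mm thick, 0.16 kg; lies flat on the bench in front of the channel. Origin at the centre of its underside, z up
- brush: bench brush with a red handle lying on the bench behind the work, 167 mm long; bystander, leave alone
- grease_tin: round tin with a green lid, 67 mm in diameter, 29 mm high, on the bench at the right; bystander, leave alone

How it is judged:
By the outcome, as a careful person would: the job done as asked, in the order asked, and still so for the second after the job is handed in, with the robot touching nothing.
It also fails if it takes over 128 s, if anything falls off the work surface, if the arm or the gripper's body presses on something with over 40 N, if the wrist force passes 120 N, or if a joint passes its speed limit or range.

## Robot

A 7-joint arm with a two-finger parallel gripper is mounted at the origin on a cart in front of the work surface, level with it; the furniture and walls round the work are solid. World frame = base frame: x ahead of the robot, y to its left, z up, the work surface at z = 0. Lengths are in mm, angles in rad, forces in N, time in s.
With the tool pointing down it reaches from about 400 to 875 mm from the base axis. Payload 4.4 kg.
Tool frame: the origin (TCP) lies midway between the tips of the shut fingers; the grasp point (between the pads) lies 19 mm behind it; z points along the fingers, y is the line along which they close (so a half turn about z gives the same grasp; the last joint's range is limited). The gripper opens to 85 mm and grips with 20 to 120 N. Pads are 22 mm wide; open, the fingers measure 114 mm over their backs; the gripper's body (76 mm by 85 mm) begins 54 mm behind the grasp point. The pads swing forward as they close: fully open they stand 13 mm farther back than shut.
Start: joints at [1.23, 0.628, 0.038, 1.517, -0.027, 0.996, -0.02], TCP at [176.408, -625.618, 231.313] pointing down, gripper open.
Joint ranges: [-3.06, 3.06], [-0.37, 2.12], [-1.25, 1.32], [0.18, 2.47], [-1.1, 4.24], [0.23, 1.98], [-2.94, 2.94]. Speed limits (rad/s): [2.57, 2.57, 3.14, 3.14, 3.14, 3.14, 3.14].

## Interface

Orientations are given as [roll, pitch, yaw] about the fixed x, y, z axes, in that order (R = Rz(yaw) Ry(pitch) Rx(roll)).
In Python, from cell import monitor, cams, ctrl gives the robot as it stands.
- The arm moves only by the tool drive_tool, never from a script. Its argument "motion" is a list of rows, each an object with "fingers": the opening, from 0 (shut) to 1 (fully open); "linear": the shift along the tool's x, y, z in m, a list of three; "twist": the turn about the tool's z in rad. In form: [{"fingers": fingers, "linear": [x, y, z], "twist": twist}, ...]. A call has 1 to 5 rows; each row shifts and turns the commanded pose from where the row before left it, along the tool's axes as they then stand; what a row does not reach is not made up. A row lasts 1/12 s, in which the tool goes at most 41.7 mm and 7.16 degrees, less where a joint would pass 70% of its speed; a pose out of reach is approached as far as the arm can. A call with a gripper value outside its range is refused whole. The fingers move at their own pace and stop on an object; the grip force is fixed at half the most. Time passes only in rows, so rows that do not move let the fingers close. It gives the time, the measured TCP pose, the force, the opening and the grip force at its end, in the units of the state.
- monitor.read_state(): the state, without advancing time (a new reading comes with each control period).
- cams.get_image(name): name is "scene" or "top"; returns a dict with "color" (400x640x3 uint8, blue, green, red), "K" (3x3 intrinsics, pixels), "k1" (the pictures are not rectified: a ray, as slopes to the right and down, at radius r is drawn at 1 + k1 r^2 times it, then the intrinsics apply), "R" (3x3) and "t" (3): a world point X has camera coordinates R X + t. Camera axes: x right, y down, z forward; pixel columns grow to the right and rows downward; lengths in mm; the calibration is good to about 2 mm. A picture is of the moment at which its call begins. There is no depth.
- ctrl.finish_job(): hands the job in; it is judged then, once.
The state is a dict: "clock": time; "qpos": joint angles; "qd": joint speeds; "tau": joint torques, N m; "eef_pos": TCP position; "tool_rot": TCP orientation; "force": force on the tool from outside, world axes, zero at the start; "torque": the same for the moment, N m; "width": finger opening in mm; "gripper_force": force on a finger pad.
Only numpy, scipy, OpenCV 4.12 (cv2) and the standard library are available. Lean on these libraries where they do the work, as an engineer would, in place of code of your own. Each camera call takes 0.05 s, during which the arm holds its last target. There are 200 camera calls.

## Working session

There is one attempt and no reset: what is moved stays moved. The work goes in short steps, Python scripts to look and compute and a tool call to move; the robot and the scene stay as the last step left them, time stands still between calls to the robot, and variables do not carry over. Pictures are saved under pics/ and viewed, at most 14 in all, crops included, and the job is handed in when it is done.

Besides the shell and the picture viewer there is one more tool, called after "Emit:" as a command line: name --argument value ..., lists and objects as JSON in quotes. drive_tool: Moves the arm, as the interface text tells. Its arguments: {"type":"object","properties":{"motion":{"type":"array"}},"required":["motion"]}

```bash
ls; mkdir -p pics; python3 - <<'E'
from cell import monitor,cams,ctrl
import cv2,numpy as np
s=monitor.read_state()
print({k:np.round(v,3).tolist() for k,v in s.items()})
for n in("scene","top"):
    d=cams.get_image(n); cv2.imwrite(f"pics/{n}0.png",d["color"]); print(n,d["K"],d["k1"],d["R"],d["t"])
E
```

```text
pics
{'clock': 0.0, 'qpos': [1.23, 0.629, 0.038, 1.518, -0.027, 0.996, -0.02], 'qd': [-0.0, -0.001, 0.001, 0.001, 0.001, 0.002, 0.0], 'tau': [-0.001, -56.341, 1.226, -19.345, 0.011, 0.011, -0.0], 'eef_pos': [176.236, -625.017, 230.398], 'tool_rot': [-3.14, 0.0, 0.275], 'force': [0.838, 0.042, 1.22], 'torque': [0.027, 0.011, 0.014], 'gripper_force': 0.0, 'width': 85.43}
scene [[468.16090142   0.         316.01527254]
 [  0.         468.16090142 202.86720323]
 [  0.           0.           1.        ]] -0.0338029482273101 [[-0.59724137 -0.80204762 -0.00472841]
 [-0.36181076  0.2746729  -0.89086911]
 [ 0.71581822 -0.5303531  -0.45423548]] [383.16447112 235.61003282 671.77022172]
top [[475.87657391   0.         317.21747725]
 [  0.         475.87657391 200.7720512 ]
 [  0.           0.           1.        ]] -0.04747851362121164 [[-0.02170287 -0.99969765  0.01155859]
 [-0.99504017  0.02047626 -0.09734367]
 [ 0.09707756 -0.0136139  -0.99518371]] [ 27.34506962 586.30074758 993.71837398]
```

View pics/scene0.png

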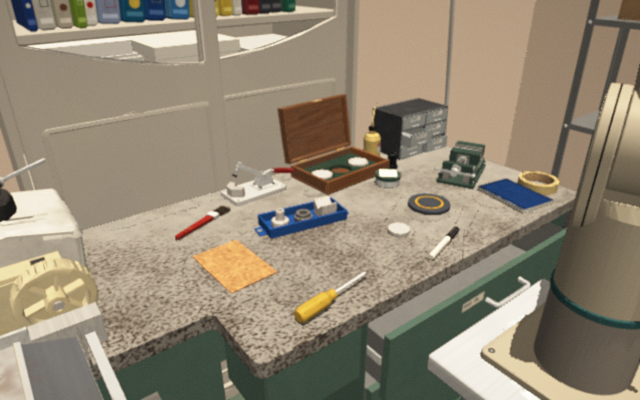

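View pics/top0.png

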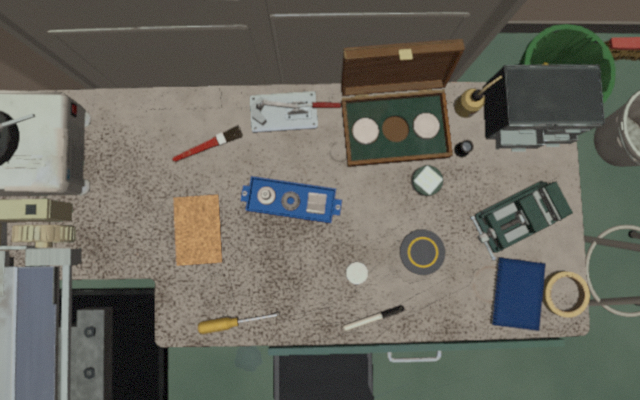

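The scene view shows the brush at (203,222), cork pad (235,263), channel (303,215), test block (399,229), plate (429,203) and tin (387,177). In the top view the anvil is at (265,196), bush (291,201), V-block (317,203), pad (198,230), plate (423,252), test block (357,273) and tin (428,180). Next I'll take enlarged crops and segment them.

```bash
cat > h.py <<'E'
import cv2,numpy as np
from cell import monitor,cams
def und(d,px):
    return cv2.undistortPoints(np.float64(px).reshape(-1,1,2),d["K"],np.array([d["k1"],0,0,0.]))[:,0]
def ray(d,px):
    R=np.array(d["R"]);t=np.array(d["t"]);u=und(d,px)
    return -R.T@t,(np.c_[u,np.ones(len(u))]@R)
def onz(d,px,z):
    c,v=ray(d,px); return c+v*((z-c[2])/v[:,2])[:,None]
def tri(d1,p1,d2,p2):
    P=[np.c_[d["R"],d["t"]] for d in(d1,d2)]
    X=cv2.triangulatePoints(P[0],P[1],und(d1,p1).T,und(d2,p2).T); return (X[:3]/X[3]).T
def proj(d,X):
    R=np.array(d["R"]);return cv2.projectPoints(np.float64(X).reshape(-1,1,3),cv2.Rodrigues(R)[0],np.float64(d["t"]),d["K"],np.array([d["k1"],0,0,0.]))[0][:,0]
def blob(mask,box):
    x0,y0,x1,y1=box; m=np.zeros_like(mask); m[y0:y1,x0:x1]=mask[y0:y1,x0:x1]
    c=max(cv2.findContours(m,cv2.RETR_EXTERNAL,cv2.CHAIN_APPROX_NONE)[0],key=cv2.contourArea)
    M=cv2.moments(c); return c,np.array([M["m10"]/M["m00"],M["m01"]/M["m00"]]),M["m00"]
E
python3 - <<'E'
from h import *
import pickle
D={n:cams.get_image(n) for n in("scene","top")}
pickle.dump(D,open("d0.pkl","wb"))
f=lambda n,b,s:cv2.resize(D[n]["color"][b[1]:b[3],b[0]:b[2]],None,fx=s,fy=s,interpolation=cv2.INTER_CUBIC)
a=f("top",(235,170,350,230),5)
b=f("scene",(250,190,365,240),5)
cv2.imwrite("pics/c1.png",np.vstack([a,b]))
c=f("top",(335,225,455,290),5);e=f("scene",(380,185,500,240),5)
cv2.imwrite("pics/c2.png",np.vstack([c,e]))
hs=lambda n:cv2.cvtColor(D[n]["color"],cv2.COLOR_BGR2HSV)
def rng(n,lo,hi): return cv2.inRange(hs(n),lo,hi)
# pad
c,m,A=blob(rng("top",(8,110,120),(22,255,255)),(165,185,232,275)); print("pad",m,A,cv2.minAreaRect(c))
r=cv2.boxPoints(cv2.minAreaRect(c)); print(onz(D["top"],r,4).round(1),onz(D["top"],[m],4))
c2,m2,A=blob(rng("scene",(8,110,120),(22,255,255)),(185,235,285,295)); print("scene pad",tri(D["top"],[m],D["scene"],[m2]))
# ring
c,m,A=blob(rng("top",(15,90,90),(32,255,255)),(395,225,450,278)); e=cv2.fitEllipse(c);print("ring",m,e,onz(D["top"],[e[0]],10))
c2,m2,A=blob(rng("scene",(12,90,90),(32,255,255)),(400,190,455,218)); e2=cv2.fitEllipse(c2);print(e2,tri(D["top"],[e[0]],D["scene"],[e2[0]]))
# test block
c,m,A=blob(rng("top",(0,0,185),(180,70,255)),(340,258,375,290)); print("tb",m,A,cv2.minEnclosingCircle(c),onz(D["top"],[m],9))
c2,m2,A=blob(rng("scene",(0,0,175),(180,70,255)),(382,218,415,240)); print(m2,A,tri(D["top"],[m],D["scene"],[m2]))
# channel
c,m,A=blob(rng("top",(100,120,40),(130,255,255)),(235,170,350,230)); h=cv2.convexHull(c);print("ch",m,cv2.minAreaRect(c))
E
```

```text
pad [197.334685  229.7564645] 2836.0 ((197.1172637939453, 229.7588653564453), (67.51677703857422, 45.23292541503906), 86.18592071533203)
[[602.8 333.7   4. ]
 [607.4 234.    4. ]
 [459.9 224.5   4. ]
 [455.2 322.9   4. ]] [[530.84597806 278.15907309   4.        ]]
scene pad [[531.23292615 279.63018621  -1.04621634]]
ring [422.5441945  251.86184958] ((422.54632568359375, 251.8646697998047), (30.272165298461914, 30.91779136657715), 127.87010955810547) [[ 472.15260182 -212.04027618   10.        ]]
((428.8151550292969, 201.8170166015625), (12.789216995239258, 29.472566604614258), 95.67288208007812) [[ 472.64205397 -211.53955677   10.1721691 ]]
tb [356.51358846 272.98058791] 300.5 ((356.5, 273.0), 10.30786418914795) [[430.06780509 -66.86622126   9.        ]]
[401.06893755 225.94079481] 411.0 [[428.89941458 -67.92724273  13.39401358]]
ch [290.56166667 199.39712644] ((290.9755554199219, 199.49635314941406), (98.9925308227539, 34.11830139160156), 8.530766487121582)
```

View pics/c1.png

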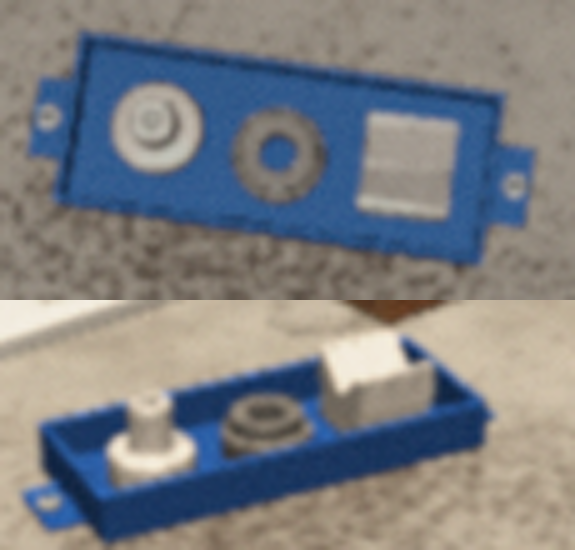

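View pics/c2.png

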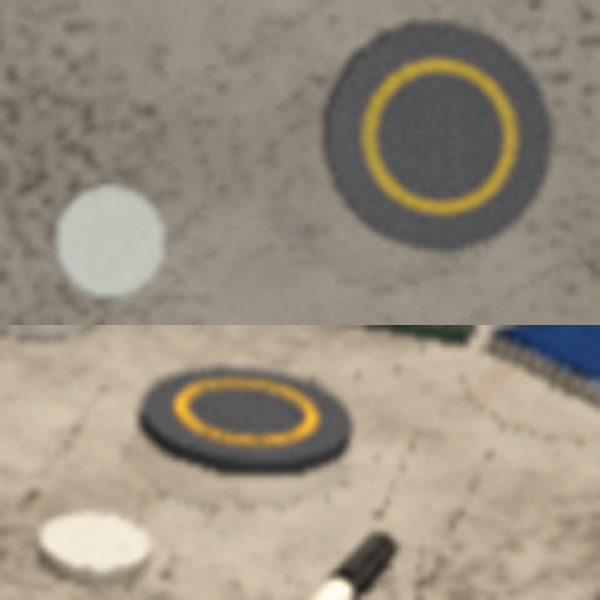

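Crop 1 (zoom 5) shows the anvil stub top at top-view (265,194), bush centre (290.5,200.6), and the V-block with its groove along the channel. Crop 2 shows the ring and test block clean and flat. Measured heights so far: ring 10, block about 13 (mask includes its side), and pad about -1, which is within calibration noise.

```bash
python3 - <<'E'
from h import *
import pickle
D=pickle.load(open("d0.pkl","rb"));T,S=D["top"],D["scene"]
q=lambda p,o:np.float64(p)/5-.4+o
ot=np.array([235,170]);os_=np.array([250,190-60])
def t(name,a,b): 
    print(name,tri(T,q(a,ot),S,q(b,os_)).round(1).tolist())
t("stub",[[151,121]],[[151,400]])
t("bush top",[[279,155]],[[267,411]])
t("vb",[[368,112],[459,121],[447,218],[357,207]],[[320,343],[405,334],[433,372],[337,392]])
t("rim",[[83,35],[503,95],[478,262],[58,205]],[[43,425],[412,337],[490,413],[107,528]])
h=cv2.cvtColor(T["color"],cv2.COLOR_BGR2HSV)
notblue=255-cv2.inRange(h,(100,110,40),(130,255,255))
for n,box,z in(("anvil",(254,183,278,206),22),("bush",(279,188,303,213),25),("vb",(304,190,329,216),39)):
    c,m,A=blob(notblue,box);e=cv2.minAreaRect(c);bp=cv2.boxPoints(e)
    print(n,m,e,A,"ctr",onz(T,[m],z).round(1)); 
    P=onz(T,bp,z);print([np.linalg.norm(P[i]-P[i-1]).round(1) for i in range(4)], np.degrees(np.arctan2(*(P[1]-P[0])[1::-1])).round(1))
blue=255-notblue; blue[:,:245]=0;blue[:,339:]=0
c,m,A=blob(blue,(240,170,345,230))
print("ring outer contour quad", cv2.approxPolyDP(cv2.convexHull(c),4,True)[:,0].tolist())
# wall rim: tb with z=9 check
m,_=cv2.minEnclosingCircle(blob(cv2.inRange(h,(0,0,185),(180,70,255)),(340,258,375,290))[0])
c=S["color"]
X=onz(T,[m],9);print(X,proj(S,X))
e=lambda z:proj(S,X+[[0,0,z-9]])
E
```

```text
stub [[602.8, 126.3, 42.1]]
bush top [[589.3, 73.5, 25.4]]
vb [[604.7, 34.0, 41.3], [598.7, -7.1, 36.2], [560.1, 2.1, 34.7], [568.6, 44.0, 33.9]]
rim [[643.4, 157.6, 22.4], [612.5, -25.1, 23.7], [540.6, -12.9, 17.3], [570.5, 170.5, 8.8]]
anvil [265.96816479 195.01498127] ((266.0, 195.0), (18.0, 18.0), 90.0) 267.0 ctr [[602.2 125.4  22. ]]
[np.float64(39.2), np.float64(39.0), np.float64(39.2), np.float64(38.9)] -91.2
bush [290.15384615 200.5952381 ] ((290.0, 200.5), (19.0, 18.0), 90.0) 273.0 ctr [[588.7  73.2  25. ]]
[np.float64(41.1), np.float64(38.8), np.float64(41.1), np.float64(38.7)] -91.2
vb [316.12064343 202.77837355] ((316.1341247558594, 202.79269409179688), (19.215087890625, 21.42371940612793), 6.34019136428833) 373.0 ctr [[581.5  17.5  39. ]]
[np.float64(40.7), np.float64(45.7), np.float64(40.9), np.float64(45.7)] -7.4
ring outer contour quad [[245, 186], [256, 177], [334, 189], [338, 214], [326, 222], [247, 210]]
[[430.02686841 -66.83561237   9.        ]] [[399.2269088  227.68115394]]
```

Emit:
drive_tool --motion '[{"fingers": 1,"linear": [0.028,-0.0275,0],"twist": 0},{"fingers": 1,"linear": [0.028,-0.0275,0],"twist": 0},{"fingers": 1,"linear": [0.028,-0.0275,0],"twist": 0},{"fingers": 1,"linear": [0.028,-0.0275,0],"twist": 0},{"fingers": 1,"linear": [0.028,-0.0275,0],"twist": 0}]'

```text
clock: 0.62
eef_pos: [274.4, -453.5, 231.2]
tool_rot: [-3.141, -0.0, 0.274]
force: [0.5, -0.1, 0.9]
width: 85.4
gripper_force: 0.0
```

Emit:
drive_tool --motion '[{"fingers": 1,"linear": [0.028,-0.0275,0],"twist": 0},{"fingers": 1,"linear": [0.028,-0.0275,0],"twist": 0},{"fingers": 1,"linear": [0.028,-0.0275,0],"twist": 0},{"fingers": 1,"linear": [0.028,-0.0275,0],"twist": 0},{"fingers": 1,"linear": [0.028,-0.0275,0],"twist": 0}]'

```text
clock: 1.03
eef_pos: [371.8, -283.2, 231.4]
tool_rot: [3.141, -0.0, 0.274]
force: [0.6, 0.1, -0.2]
width: 85.4
gripper_force: 0.0
```

Emit:
drive_tool --motion '[{"fingers": 1,"linear": [0.028,-0.0275,0],"twist": 0},{"fingers": 1,"linear": [0.028,-0.0275,0],"twist": 0},{"fingers": 1,"linear": [0.028,-0.0275,0],"twist": 0},{"fingers": 1,"linear": [0.028,-0.0275,0],"twist": 0},{"fingers": 1,"linear": [0.028,-0.0275,0],"twist": 0}]'

```text
clock: 1.45
eef_pos: [469.3, -112.8, 231.5]
tool_rot: [3.141, -0.0, 0.275]
force: [0.9, -0.9, -0.6]
width: 85.5
gripper_force: 0.0
```

Emit:
drive_tool --motion '[{"fingers": 1,"linear": [0.028,-0.0275,0],"twist": 0},{"fingers": 1,"linear": [0.028,-0.0275,0],"twist": 0},{"fingers": 1,"linear": [0.028,-0.0275,0],"twist": 0},{"fingers": 1,"linear": [0.028,-0.0275,0],"twist": 0},{"fingers": 1,"linear": [0.028,-0.0275,0],"twist": 0}]'

```text
clock: 1.87
eef_pos: [566.7, 57.6, 231.3]
tool_rot: [3.141, 0.0, 0.275]
force: [1.1, -0.1, -0.0]
width: 85.6
gripper_force: 0.0
```

Emit:
drive_tool --motion '[{"fingers": 1,"linear": [0,0,0.006],"twist": -0.113},{"fingers": 1,"linear": [0,0,0.006],"twist": -0.113},{"fingers": 1,"linear": [0,0,0.006],"twist": -0.113},{"fingers": 1,"linear": [0,0,0.006],"twist": -0.113},{"fingers": 1,"linear": [0,0,0.006],"twist": -0.113}]'

```text
clock: 2.28
eef_pos: [566.0, 55.8, 200.9]
tool_rot: [-3.141, 0.0, 0.846]
force: [-0.7, -0.6, 0.2]
width: 85.6
gripper_force: 0.0
```

Emit:
drive_tool --motion '[{"fingers": 1,"linear": [0,0,0.006],"twist": -0.113},{"fingers": 1,"linear": [0,0,0.006],"twist": -0.113},{"fingers": 1,"linear": [0,0,0.006],"twist": -0.113},{"fingers": 1,"linear": [0,0,0.006],"twist": -0.113},{"fingers": 1,"linear": [0,0,0.006],"twist": -0.113}]'

```text
clock: 2.7
eef_pos: [566.1, 55.6, 170.9]
tool_rot: [-3.141, 0.0, 1.41]
force: [-0.1, 0.5, 0.3]
width: 85.7
gripper_force: 0.0
```

Emit:
drive_tool --motion '[{"fingers": 1,"linear": [0,0,0],"twist": 0},{"fingers": 1,"linear": [0,0,0],"twist": 0}]'

```text
clock: 2.87
eef_pos: [565.9, 55.5, 171.0]
tool_rot: [-3.141, 0.0, 1.401]
force: [0.4, 0.4, 0.6]
width: 85.3
gripper_force: 0.0
```

Emit:
drive_tool --motion '[{"fingers": 1,"linear": [0.015,0.0048,0.006],"twist": 0},{"fingers": 1,"linear": [0.015,0.0048,0.006],"twist": 0},{"fingers": 1,"linear": [0.015,0.0048,0.006],"twist": 0},{"fingers": 1,"linear": [0.015,0.0048,0.006],"twist": 0},{"fingers": 1,"linear": [0.015,0.0048,0.006],"twist": 0}]'

```text
clock: 3.28
eef_pos: [602.9, 126.5, 141.6]
tool_rot: [3.141, 0.0, 1.402]
force: [0.6, -0.1, -1.2]
width: 85.2
gripper_force: 0.0
```

Emit:
drive_tool --motion '[{"fingers": 1,"linear": [0,0,0.016],"twist": 0},{"fingers": 1,"linear": [0,0,0.016],"twist": 0},{"fingers": 1,"linear": [0,0,0.016],"twist": 0},{"fingers": 1,"linear": [0,0,0.016],"twist": 0},{"fingers": 1,"linear": [0,0,0],"twist": 0}]'

```text
clock: 3.7
eef_pos: [600.4, 125.4, 74.6]
tool_rot: [-3.137, 0.002, 1.403]
force: [-0.4, 0.1, 0.4]
width: 85.4
gripper_force: 0.0
```

```bash
python3 - <<'E'
from h import *
f=lambda n,b,s:cv2.resize(cams.get_image(n)["color"][b[1]:b[3],b[0]:b[2]],None,fx=s,fy=s,interpolation=cv2.INTER_CUBIC)
cv2.imwrite("pics/a1.png",np.hstack([f("top",(210,150,340,270),3),f("scene",(240,150,370,270),3)]))
print(monitor.read_state()["eef_pos"])
E
```

```text
[602.21497431 125.95855238  77.2716817 ]
```

View pics/a1.png

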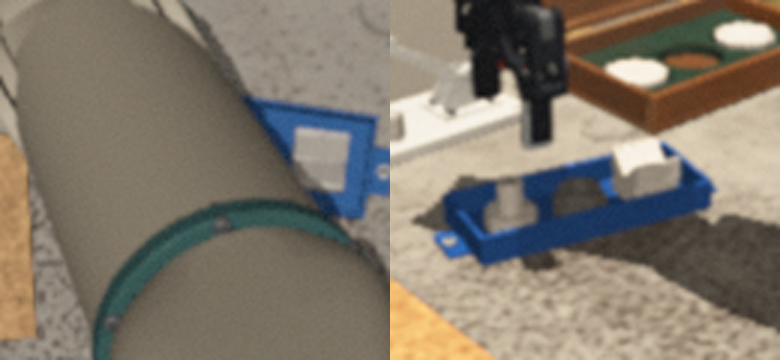

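The scene half of the picture shows the fingertips at about (485,95) and (537,145), straddling the stub at (510,185). The arm hides the channel from the top camera. Next: descend, grip and lift.

Emit:
drive_tool --motion '[{"fingers": 1,"linear": [0,0,0.014],"twist": 0},{"fingers": 1,"linear": [0,0,0.014],"twist": 0},{"fingers": 1,"linear": [0,0,0.014],"twist": 0},{"fingers": 1,"linear": [0,0,0.01],"twist": 0},{"fingers": 1,"linear": [0,0,0],"twist": 0}]'

```text
clock: 4.22
eef_pos: [601.7, 125.5, 24.5]
tool_rot: [-3.14, 0.001, 1.404]
force: [-0.2, 0.1, 0.0]
width: 85.5
gripper_force: 0.0
```

Emit:
drive_tool --motion '[{"fingers": 0,"linear": [0,0,0],"twist": 0},{"fingers": 0,"linear": [0,0,0],"twist": 0},{"fingers": 0,"linear": [0,0,0],"twist": 0},{"fingers": 0,"linear": [0,0,0],"twist": 0},{"fingers": 0,"linear": [0,0,0],"twist": 0}]'

```text
clock: 4.63
eef_pos: [602.6, 125.8, 26.0]
tool_rot: [3.141, -0.0, 1.405]
force: [0.4, 0.0, -0.5]
width: 25.4
gripper_force: 0.0
```

Emit:
drive_tool --motion '[{"fingers": 0,"linear": [0,0,0],"twist": 0},{"fingers": 0,"linear": [0,0,0],"twist": 0},{"fingers": 0,"linear": [0,0,0],"twist": 0},{"fingers": 0,"linear": [0,0,0],"twist": 0},{"fingers": 0,"linear": [0,0,0],"twist": 0}]'

```text
clock: 5.05
eef_pos: [602.8, 125.7, 26.2]
tool_rot: [3.14, -0.0, 1.405]
force: [-1.7, -0.1, 6.7]
width: 16.9
gripper_force: 58.7
```

```bash
python3 - <<'E'
from h import *
f=lambda n,b,s:cv2.resize(cams.get_image(n)["color"][b[1]:b[3],b[0]:b[2]],None,fx=s,fy=s,interpolation=cv2.INTER_CUBIC)
cv2.imwrite("pics/a2.png",f("scene",(245,150,365,250),6))
print(monitor.read_state())
E
```

```text
{'clock': 5.1, 'qpos': array([-0.10004203,  0.86122378, -0.24842575,  1.75238854,  0.3530326 ,
        0.5706262 , -0.73046255]), 'qd': array([ 0.00038671,  0.00068209, -0.00155395, -0.00083477, -0.00047621,
        0.00023216,  0.00209478]), 'tau': array([-1.77400899e-01, -5.58361495e+01, -3.21091399e+00, -1.11101183e+01,
        1.23332458e-02, -2.58525303e-01,  2.52380152e-03]), 'eef_pos': array([602.83030717, 125.73184826,  26.1975518 ]), 'tool_rot': array([ 3.14030117e+00, -3.41252919e-04,  1.40459880e+00]), 'force': array([-1.77474676,  0.19669219,  5.31836109]), 'torque': array([-0.01502741,  0.12871812,  0.02910241]), 'gripper_force': 58.6996053555049, 'width': 16.4729455810679}
```

View pics/a2.png

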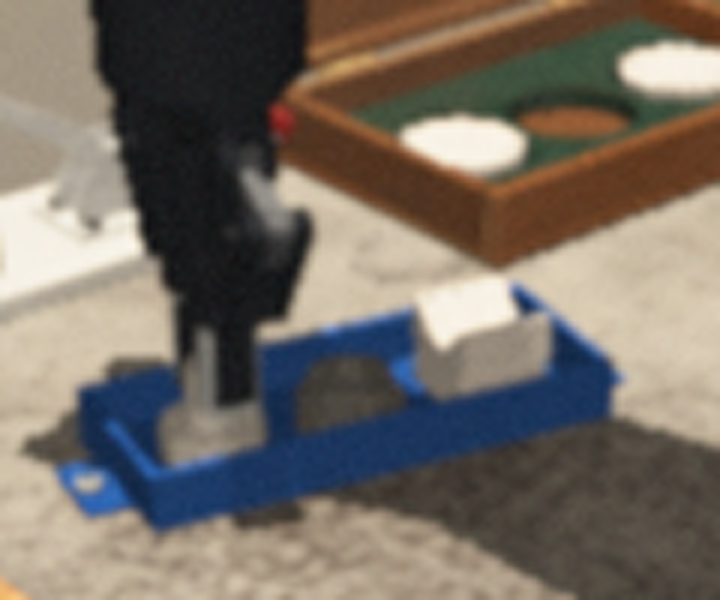

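The fingers close round the stub at (215,370), with the flange still flat in the channel. Lifting.

Emit:
drive_tool --motion '[{"fingers": 0,"linear": [0,0,-0.005],"twist": 0},{"fingers": 0,"linear": [0,0,-0.015],"twist": 0},{"fingers": 0,"linear": [0,0,-0.02],"twist": 0},{"fingers": 0,"linear": [0,0,-0.02],"twist": 0},{"fingers": 0,"linear": [0,0,0],"twist": 0}]'

```text
clock: 5.52
eef_pos: [604.5, 126.5, 88.8]
tool_rot: [3.136, -0.003, 1.405]
force: [0.8, 0.8, -1.0]
width: 16.7
gripper_force: 58.8
```

```bash
python3 - <<'E'
from h import *
f=lambda n,b,s:cv2.resize(cams.get_image(n)["color"][b[1]:b[3],b[0]:b[2]],None,fx=s,fy=s,interpolation=cv2.INTER_CUBIC)
cv2.imwrite("pics/a3.png",f("scene",(245,150,365,250),6))
print(monitor.read_state()["eef_pos"],monitor.read_state()["width"])
E
```

```text
[603.59686154 126.10832614  87.09697273] 16.95130747110104
```

View pics/a3.png

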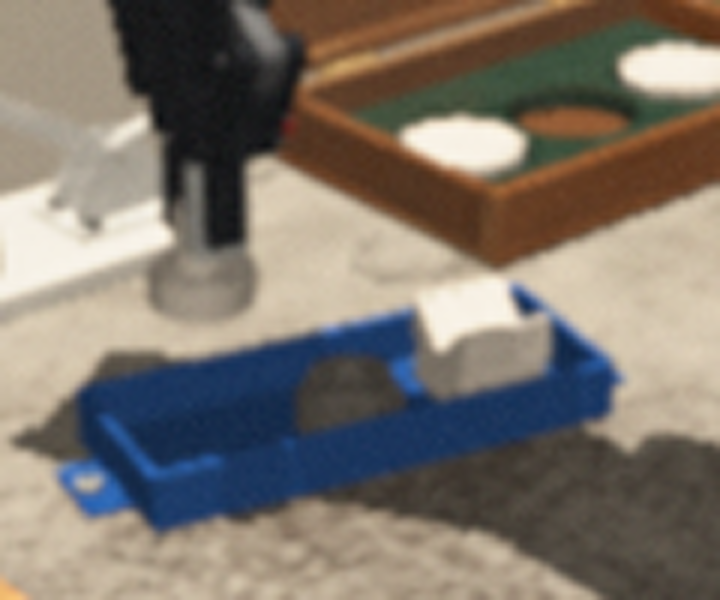

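The anvil hangs upright in the grip at (203,285), clear of the channel. Moving it to the pad.

Emit:
drive_tool --motion '[{"fingers": 0,"linear": [0.0294,-0.0121,0],"twist": 0},{"fingers": 0,"linear": [0.0294,-0.0121,0],"twist": 0},{"fingers": 0,"linear": [0.0294,-0.0121,0],"twist": 0},{"fingers": 0,"linear": [0.0294,-0.0121,0],"twist": 0},{"fingers": 0,"linear": [0.0294,-0.0121,0],"twist": 0}]'

```text
clock: 5.98
eef_pos: [565.4, 281.4, 83.8]
tool_rot: [-3.14, 0.002, 1.405]
force: [0.5, 0.0, -2.4]
width: 16.9
gripper_force: 58.8
```

Emit:
drive_tool --motion '[{"fingers": 0,"linear": [0,0,0.01],"twist": 0},{"fingers": 0,"linear": [0,0,0.015],"twist": 0},{"fingers": 0,"linear": [0,0,0.015],"twist": 0},{"fingers": 0,"linear": [0,0,0.01],"twist": 0},{"fingers": 0,"linear": [0,0,0],"twist": 0}]'

```text
clock: 6.4
eef_pos: [564.6, 279.1, 31.9]
tool_rot: [-3.137, 0.004, 1.405]
force: [-1.1, -1.1, -1.4]
width: 16.9
gripper_force: 58.7
```

Emit:
drive_tool --motion '[{"fingers": 0,"linear": [0,0,0],"twist": 0},{"fingers": 0,"linear": [0,0,0],"twist": 0}]'

```text
clock: 6.57
eef_pos: [567.1, 280.7, 35.5]
tool_rot: [3.141, -0.0, 1.404]
force: [-0.3, 0.6, -2.2]
width: 17.0
gripper_force: 58.8
```

Emit:
drive_tool --motion '[{"fingers": 0,"linear": [0,0,0.003],"twist": 0},{"fingers": 0,"linear": [0,0,0.003],"twist": 0},{"fingers": 0,"linear": [0,0,0.003],"twist": 0},{"fingers": 0,"linear": [0,0,0],"twist": 0},{"fingers": 0,"linear": [0,0,0],"twist": 0}]'

```text
clock: 6.98
eef_pos: [566.9, 280.6, 26.3]
tool_rot: [3.142, 0.0, 1.405]
force: [0.1, 0.2, -1.9]
width: 16.9
gripper_force: 58.8
```

Emit:
drive_tool --motion '[{"fingers": 0.7,"linear": [0,0,0],"twist": 0},{"fingers": 0.7,"linear": [0,0,0],"twist": 0},{"fingers": 0.7,"linear": [0,0,0],"twist": 0},{"fingers": 0.7,"linear": [0,0,0],"twist": 0},{"fingers": 1,"linear": [0,0,0],"twist": 0}]'

```text
clock: 7.4
eef_pos: [566.9, 280.8, 26.5]
tool_rot: [3.141, -0.0, 1.405]
force: [1.3, 0.4, 0.3]
width: 70.2
gripper_force: 0.0
```

Emit:
drive_tool --motion '[{"fingers": 1,"linear": [0,0,-0.01],"twist": 0},{"fingers": 1,"linear": [0,0,-0.02],"twist": 0},{"fingers": 1,"linear": [0,0,-0.02],"twist": 0},{"fingers": 1,"linear": [0,0,-0.02],"twist": 0},{"fingers": 1,"linear": [0,0,0],"twist": 0}]'

```text
clock: 7.82
eef_pos: [569.4, 282.3, 101.2]
tool_rot: [3.136, -0.005, 1.405]
force: [-0.2, 0.9, 1.4]
width: 85.6
gripper_force: 0.0
```

```bash
python3 - <<'E'
from h import *
d=cams.get_image("scene")
cv2.imwrite("pics/a4.png",cv2.resize(d["color"][150:290,185:355],None,fx=4,fy=4,interpolation=cv2.INTER_CUBIC))
print(monitor.read_state()["eef_pos"],monitor.read_state()["tool_rot"])
E
```

```text
[568.5322654  281.69923242  99.32792611] [ 3.13743895 -0.00334531  1.40461625]
```

View pics/a4.png

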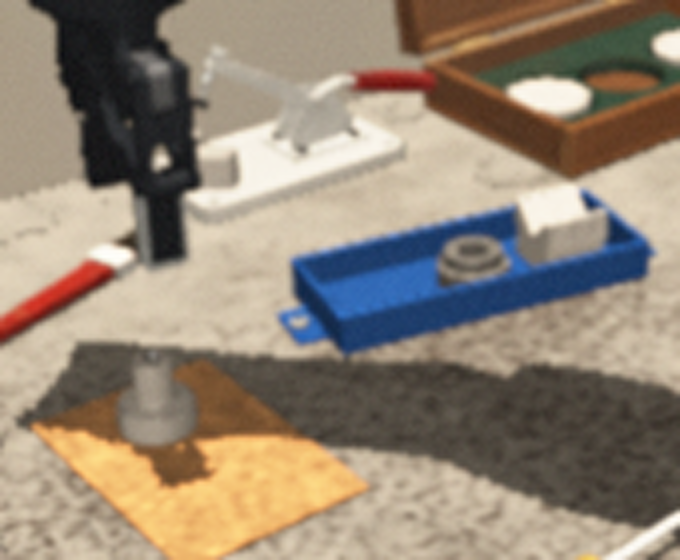

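The anvil stands upright on the pad at (155,400). Now the V-block.

Emit:
drive_tool --motion '[{"fingers": 1,"linear": [-0.032,0.0074,0],"twist": 0},{"fingers": 1,"linear": [-0.032,0.0074,0],"twist": 0},{"fingers": 1,"linear": [-0.032,0.0074,0],"twist": 0},{"fingers": 1,"linear": [-0.032,0.0074,0],"twist": 0},{"fingers": 1,"linear": [-0.032,0.0074,0],"twist": 0}]'

```text
clock: 8.28
eef_pos: [576.2, 115.1, 95.8]
tool_rot: [-3.141, 0.001, 1.405]
force: [1.0, 0.0, -0.6]
width: 85.6
gripper_force: 0.0
```

Emit:
drive_tool --motion '[{"fingers": 1,"linear": [-0.032,0.0074,0],"twist": -0.02},{"fingers": 1,"linear": [-0.032,0.0074,0],"twist": 0},{"fingers": 1,"linear": [-0.032,0.0074,0],"twist": 0},{"fingers": 1,"linear": [0,0,0.01],"twist": 0},{"fingers": 1,"linear": [0,0,0.01],"twist": 0}]'

```text
clock: 8.7
eef_pos: [584.4, 15.0, 75.9]
tool_rot: [3.141, 0.001, 1.419]
force: [-0.1, -0.2, 0.4]
width: 85.5
gripper_force: 0.0
```

Emit:
drive_tool --motion '[{"fingers": 1,"linear": [0,0,0.01],"twist": 0},{"fingers": 1,"linear": [0,0,0],"twist": 0},{"fingers": 1,"linear": [0,0,0],"twist": 0}]'

```text
clock: 8.95
eef_pos: [583.3, 20.5, 65.3]
tool_rot: [-3.139, -0.001, 1.428]
force: [0.2, -0.5, 0.3]
width: 85.5
gripper_force: 0.0
```

Emit:
drive_tool --motion '[{"fingers": 1,"linear": [0,0,0.012],"twist": 0},{"fingers": 1,"linear": [0,0,0.012],"twist": 0},{"fingers": 1,"linear": [0,0,0.01],"twist": 0},{"fingers": 1,"linear": [0,0,0.006],"twist": 0},{"fingers": 1,"linear": [0,0,0],"twist": 0}]'

```text
clock: 9.37
eef_pos: [582.9, 18.5, 24.4]
tool_rot: [-3.138, 0.001, 1.425]
force: [-0.3, 0.3, 0.0]
width: 85.2
gripper_force: 0.0
```

Emit:
drive_tool --motion '[{"fingers": 1,"linear": [0,0,0],"twist": 0},{"fingers": 1,"linear": [0,0,0],"twist": 0}]'

```text
clock: 9.53
eef_pos: [584.5, 18.6, 26.5]
tool_rot: [3.141, -0.0, 1.425]
force: [0.4, 0.6, -0.0]
width: 85.1
gripper_force: 0.0
```

Emit:
drive_tool --motion '[{"fingers": 0,"linear": [0,0,0.002],"twist": 0},{"fingers": 0,"linear": [0,0,0],"twist": 0},{"fingers": 0,"linear": [0,0,0],"twist": 0},{"fingers": 0,"linear": [0,0,0],"twist": 0},{"fingers": 0,"linear": [0,0,0],"twist": 0}]'

```text
clock: 9.95
eef_pos: [584.4, 18.5, 24.9]
tool_rot: [3.141, -0.0, 1.425]
force: [0.3, 0.1, 4.2]
width: 38.4
gripper_force: 61.8
```

Emit:
drive_tool --motion '[{"fingers": 0,"linear": [0,0,0],"twist": 0},{"fingers": 0,"linear": [0,0,0],"twist": 0},{"fingers": 0,"linear": [0,0,0],"twist": 0}]'

```text
clock: 10.2
eef_pos: [584.4, 18.5, 24.9]
tool_rot: [3.141, 0.0, 1.425]
force: [-0.6, -1.0, 6.3]
width: 38.6
gripper_force: 61.9
```

Emit:
drive_tool --motion '[{"fingers": 0,"linear": [0,0,-0.005],"twist": 0},{"fingers": 0,"linear": [0,0,-0.015],"twist": 0},{"fingers": 0,"linear": [0,0,-0.02],"twist": 0},{"fingers": 0,"linear": [0,0,-0.02],"twist": 0},{"fingers": 0,"linear": [0,0,0],"twist": 0}]'

```text
clock: 10.62
eef_pos: [586.6, 18.8, 87.4]
tool_rot: [3.136, -0.002, 1.425]
force: [0.8, 0.5, -2.2]
width: 38.6
gripper_force: 61.1
```

```bash
python3 - <<'E'
from h import *
d=cams.get_image("scene")
cv2.imwrite("pics/a5.png",cv2.resize(d["color"][150:260,255:385],None,fx=4,fy=4,interpolation=cv2.INTER_CUBIC))
print(monitor.read_state()["eef_pos"],monitor.read_state()["tool_rot"])
E
```

```text
[585.65274832  18.60474717  85.75495614] [ 3.13792961e+00 -1.03759667e-03  1.42450842e+00]
```

View pics/a5.png

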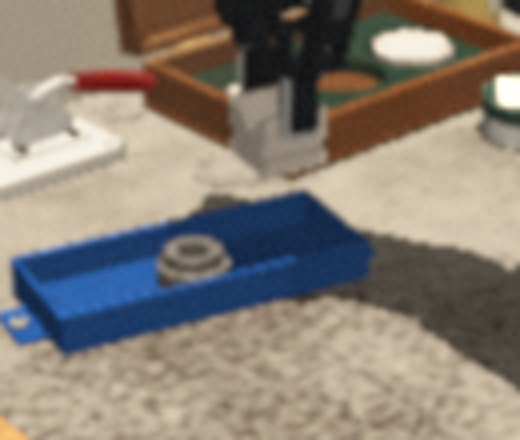

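The V-block hangs upright at (278,130), with only the bush left in the channel. Moving it to the pad.

Emit:
drive_tool --motion '[{"fingers": 0,"linear": [0.0303,-0.0159,0],"twist": 0},{"fingers": 0,"linear": [0.0303,-0.0159,0],"twist": 0},{"fingers": 0,"linear": [0.0303,-0.0159,0],"twist": 0},{"fingers": 0,"linear": [0.0303,-0.0159,0],"twist": 0},{"fingers": 0,"linear": [0.0303,-0.0159,0],"twist": 0}]'

```text
clock: 11.08
eef_pos: [526.0, 180.8, 82.8]
tool_rot: [-3.14, 0.001, 1.424]
force: [1.5, 0.9, -3.4]
width: 38.5
gripper_force: 61.1
```

Emit:
drive_tool --motion '[{"fingers": 0,"linear": [0.0303,-0.0159,0],"twist": 0},{"fingers": 0,"linear": [0.0303,-0.0159,0],"twist": 0},{"fingers": 0,"linear": [0.0303,-0.0159,0],"twist": 0},{"fingers": 0,"linear": [0,0,0],"twist": 0},{"fingers": 0,"linear": [0,0,0],"twist": 0}]'

```text
clock: 11.5
eef_pos: [491.4, 279.6, 83.0]
tool_rot: [-3.139, -0.0, 1.431]
force: [1.1, -0.7, -2.4]
width: 38.5
gripper_force: 61.1
```

Emit:
drive_tool --motion '[{"fingers": 0,"linear": [0,0,0.012],"twist": 0},{"fingers": 0,"linear": [0,0,0.015],"twist": 0},{"fingers": 0,"linear": [0,0,0.015],"twist": 0},{"fingers": 0,"linear": [0,0,0.008],"twist": 0},{"fingers": 0,"linear": [0,0,0],"twist": 0}]'

```text
clock: 11.92
eef_pos: [492.6, 273.9, 31.5]
tool_rot: [-3.138, 0.004, 1.423]
force: [0.5, 0.2, -2.4]
width: 38.5
gripper_force: 61.1
```

Emit:
drive_tool --motion '[{"fingers": 0,"linear": [0,0,0],"twist": 0},{"fingers": 0,"linear": [0,0,0],"twist": 0}]'

```text
clock: 12.08
eef_pos: [494.2, 276.4, 34.5]
tool_rot: [3.141, -0.0, 1.424]
force: [0.2, 1.0, -2.8]
width: 38.1
gripper_force: 61.1
```

Emit:
drive_tool --motion '[{"fingers": 0,"linear": [0,0,0.0035],"twist": 0},{"fingers": 0,"linear": [0,0,0.0035],"twist": 0},{"fingers": 0,"linear": [0,0,0.0025],"twist": 0},{"fingers": 0,"linear": [0,0,0],"twist": 0},{"fingers": 0,"linear": [0,0,0],"twist": 0}]'

```text
clock: 12.5
eef_pos: [493.9, 276.9, 25.0]
tool_rot: [3.141, -0.0, 1.425]
force: [0.4, -0.2, -0.7]
width: 38.1
gripper_force: 61.2
```

Emit:
drive_tool --motion '[{"fingers": 0.7,"linear": [0,0,0],"twist": 0},{"fingers": 0.7,"linear": [0,0,0],"twist": 0},{"fingers": 0.7,"linear": [0,0,0],"twist": 0},{"fingers": 0.7,"linear": [0,0,0],"twist": 0}]'

```text
clock: 12.83
eef_pos: [493.8, 277.0, 25.0]
tool_rot: [3.141, -0.0, 1.425]
force: [0.2, -0.5, 0.3]
width: 59.5
gripper_force: 0.0
```

Emit:
drive_tool --motion '[{"fingers": 0.7,"linear": [0,0,-0.01],"twist": 0},{"fingers": 0.7,"linear": [0,0,-0.02],"twist": 0},{"fingers": 0.7,"linear": [0,0,-0.02],"twist": 0},{"fingers": 1,"linear": [0,0,-0.02],"twist": 0},{"fingers": 1,"linear": [0,0,0],"twist": 0}]'

```text
clock: 13.25
eef_pos: [495.9, 278.4, 99.1]
tool_rot: [3.136, -0.005, 1.425]
force: [-0.6, 0.6, 0.6]
width: 81.5
gripper_force: 0.0
```

```bash
python3 - <<'E'
from h import *
d=cams.get_image("scene")
cv2.imwrite("pics/a6.png",cv2.resize(d["color"][180:300,180:355],None,fx=4,fy=4,interpolation=cv2.INTER_CUBIC))
print(monitor.read_state()["eef_pos"],monitor.read_state()["tool_rot"])
E
```

```text
[495.18236433 277.79050264  97.42043338] [ 3.13777009 -0.00325063  1.42453313]
```

View pics/a6.png

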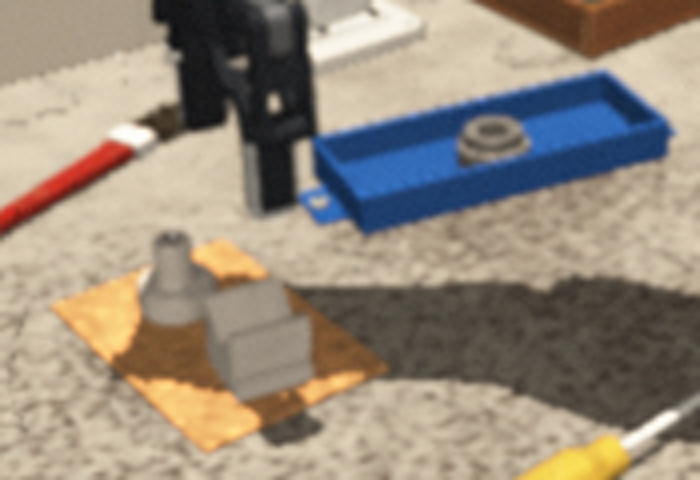

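V-block and anvil both stand upright on the pad, at (258,340) and (175,280). The bush is free at (493,138). Moving to the bush and turning the gripper along the channel.

Emit:
drive_tool --motion '[{"fingers": 1,"linear": [-0.0269,0.0177,0],"twist": 0},{"fingers": 1,"linear": [-0.0269,0.0177,0],"twist": 0},{"fingers": 1,"linear": [-0.0269,0.0177,0],"twist": 0},{"fingers": 1,"linear": [-0.0269,0.0177,0],"twist": 0},{"fingers": 1,"linear": [-0.0269,0.0177,0],"twist": 0}]'

```text
clock: 13.72
eef_pos: [561.5, 129.2, 94.2]
tool_rot: [-3.14, 0.001, 1.425]
force: [0.1, -0.5, -0.7]
width: 85.7
gripper_force: 0.0
```

Emit:
drive_tool --motion '[{"fingers": 1,"linear": [-0.0269,0.0177,0],"twist": 0},{"fingers": 1,"linear": [-0.0269,0.0177,0],"twist": 0},{"fingers": 1,"linear": [0,0,0],"twist": -0.11},{"fingers": 1,"linear": [0,0,0],"twist": -0.11},{"fingers": 1,"linear": [0,0,0],"twist": -0.11}]'

```text
clock: 14.13
eef_pos: [588.5, 71.3, 94.0]
tool_rot: [-3.14, 0.0, 1.758]
force: [-0.4, -0.5, 0.2]
width: 85.4
gripper_force: 0.0
```

Emit:
drive_tool --motion '[{"fingers": 1,"linear": [0,0,0],"twist": -0.11},{"fingers": 1,"linear": [0,0,0],"twist": -0.11},{"fingers": 1,"linear": [0,0,0],"twist": -0.11},{"fingers": 1,"linear": [0,0,0],"twist": -0.11},{"fingers": 1,"linear": [0,0,0],"twist": -0.11}]'

```text
clock: 14.55
eef_pos: [588.2, 72.3, 94.1]
tool_rot: [-3.14, -0.001, 2.31]
force: [-0.0, -0.0, 0.4]
width: 85.1
gripper_force: 0.0
```

Emit:
drive_tool --motion '[{"fingers": 1,"linear": [0,0,0],"twist": -0.11},{"fingers": 1,"linear": [0,0,0],"twist": -0.11},{"fingers": 1,"linear": [0,0,0],"twist": -0.11},{"fingers": 1,"linear": [0,0,0],"twist": -0.11},{"fingers": 1,"linear": [0,0,0],"twist": -0.11}]'

```text
clock: 14.97
eef_pos: [588.3, 72.2, 94.1]
tool_rot: [-3.141, -0.001, 2.86]
force: [0.1, 0.4, -0.5]
width: 85.6
gripper_force: 0.0
```

Emit:
drive_tool --motion '[{"fingers": 1,"linear": [0,0,0],"twist": -0.11},{"fingers": 1,"linear": [0,0,0],"twist": 0},{"fingers": 1,"linear": [0,0,0],"twist": 0}]'

```text
clock: 15.22
eef_pos: [588.3, 72.3, 94.2]
tool_rot: [-3.142, -0.001, 2.962]
force: [0.7, -0.4, -0.4]
width: 85.4
gripper_force: 0.0
```

Emit:
drive_tool --motion '[{"fingers": 1,"linear": [-0.0005,0.001,0.015],"twist": 0},{"fingers": 1,"linear": [0,0,0.02],"twist": 0},{"fingers": 1,"linear": [0,0,0.02],"twist": 0},{"fingers": 1,"linear": [0,0,0.015],"twist": 0},{"fingers": 1,"linear": [0,0,0.008],"twist": 0}]'

```text
clock: 15.63
eef_pos: [588.0, 73.0, 14.1]
tool_rot: [-3.14, -0.003, 2.964]
force: [0.2, -0.2, 0.4]
width: 85.3
gripper_force: 0.0
```

Emit:
drive_tool --motion '[{"fingers": 1,"linear": [0,0,0.005],"twist": 0},{"fingers": 1,"linear": [0,0,0.004],"twist": 0},{"fingers": 1,"linear": [0,0,0],"twist": 0},{"fingers": 1,"linear": [0,0,0],"twist": 0}]'

```text
clock: 15.97
eef_pos: [590.0, 73.6, 8.3]
tool_rot: [3.141, 0.001, 2.965]
force: [0.3, -0.0, 0.4]
width: 85.5
gripper_force: 0.0
```

Emit:
drive_tool --motion '[{"fingers": 0,"linear": [0,0,0],"twist": 0},{"fingers": 0,"linear": [0,0,0],"twist": 0},{"fingers": 0,"linear": [0,0,0],"twist": 0},{"fingers": 0,"linear": [0,0,0],"twist": 0},{"fingers": 0,"linear": [0,0,0],"twist": 0}]'

```text
clock: 16.38
eef_pos: [590.0, 73.8, 8.9]
tool_rot: [3.141, 0.001, 2.965]
force: [-2.5, 0.2, 6.5]
width: 37.3
gripper_force: 59.3
```

Emit:
drive_tool --motion '[{"fingers": 0,"linear": [0,0,0],"twist": 0},{"fingers": 0,"linear": [0,0,0],"twist": 0}]'

```text
clock: 16.55
eef_pos: [590.0, 73.8, 8.9]
tool_rot: [3.141, 0.001, 2.965]
force: [-1.1, -0.0, 6.2]
width: 37.2
gripper_force: 59.3
```

Emit:
drive_tool --motion '[{"fingers": 0,"linear": [0,0,-0.005],"twist": 0},{"fingers": 0,"linear": [0,0,-0.015],"twist": 0},{"fingers": 0,"linear": [0,0,-0.025],"twist": 0},{"fingers": 0,"linear": [0,0,-0.025],"twist": 0},{"fingers": 0,"linear": [0,0,0],"twist": 0}]'

```text
clock: 16.97
eef_pos: [592.4, 74.8, 83.1]
tool_rot: [3.138, 0.007, 2.965]
force: [0.8, 0.3, -2.2]
width: 37.5
gripper_force: 60.4
```

Emit:
drive_tool --motion '[{"fingers": 0,"linear": [0.0073,-0.0336,0],"twist": 0},{"fingers": 0,"linear": [0.0073,-0.0336,0],"twist": 0},{"fingers": 0,"linear": [0.0073,-0.0336,0],"twist": 0},{"fingers": 0,"linear": [0.0073,-0.0336,0],"twist": 0},{"fingers": 0,"linear": [0.0073,-0.0336,0],"twist": 0}]'

```text
clock: 17.38
eef_pos: [523.1, -87.1, 78.2]
tool_rot: [-3.141, 0.0, 2.965]
force: [0.7, -1.0, -1.7]
width: 36.7
gripper_force: 60.6
```

Emit:
drive_tool --motion '[{"fingers": 0,"linear": [0.0073,-0.0336,0],"twist": 0},{"fingers": 0,"linear": [0.0073,-0.0336,0],"twist": 0},{"fingers": 0,"linear": [0.0073,-0.0336,0],"twist": 0},{"fingers": 0,"linear": [0.0073,-0.0336,0],"twist": 0},{"fingers": 0,"linear": [0,0,0],"twist": 0}]'

```text
clock: 17.8
eef_pos: [466.5, -221.8, 77.0]
tool_rot: [-3.134, -0.005, 2.953]
force: [-0.4, -0.8, -2.3]
width: 37.1
gripper_force: 60.6
```

Emit:
drive_tool --motion '[{"fingers": 0,"linear": [0,0,0],"twist": 0},{"fingers": 0,"linear": [0,0,0.01],"twist": 0},{"fingers": 0,"linear": [0,0,0.015],"twist": 0},{"fingers": 0,"linear": [0,0,0.01],"twist": 0},{"fingers": 0,"linear": [0,0,0],"twist": 0}]'

```text
clock: 18.22
eef_pos: [470.8, -210.8, 40.9]
tool_rot: [3.14, -0.003, 2.968]
force: [0.2, 0.5, -1.6]
width: 36.9
gripper_force: 60.6
```

Emit:
drive_tool --motion '[{"fingers": 0,"linear": [0,0,0],"twist": 0},{"fingers": 0,"linear": [0,0,0],"twist": 0}]'

```text
clock: 18.38
eef_pos: [472.2, -211.8, 43.0]
tool_rot: [3.141, 0.0, 2.966]
force: [0.9, 0.1, -1.9]
width: 37.4
gripper_force: 60.7
```

```bash
python3 - <<'E'
from h import *
d=cams.get_image("scene");t=cams.get_image("top")
f=lambda d,b,s:cv2.resize(d["color"][b[1]:b[3],b[0]:b[2]],None,fx=s,fy=s,interpolation=cv2.INTER_CUBIC)
cv2.imwrite("pics/a7.png",np.hstack([f(d,(370,150,480,250),3.5),f(t,(370,200,480,300),3.5)]))
print(monitor.read_state()["eef_pos"],monitor.read_state()["tool_rot"],monitor.read_state()["qpos"].round(2))
E
```

```text
[ 472.29993545 -212.32365761   43.28724606] [3.14148904e+00 1.01430035e-03 2.96561370e+00] [ 0.78  0.83 -0.64  2.02  0.89  0.6   0.91]
```

View pics/a7.png

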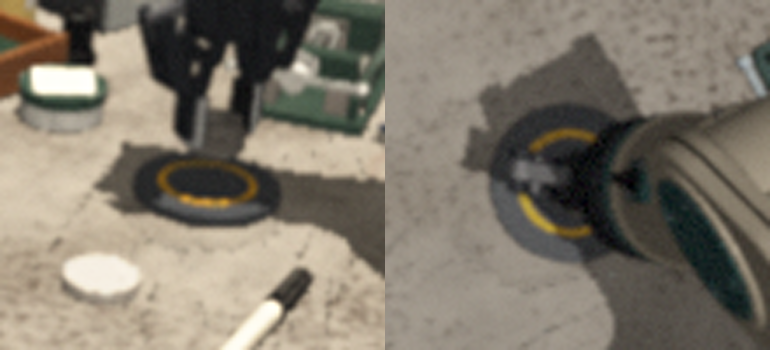

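The bush hangs at (222,130) over the ring (207,182). Descending and releasing.

Emit:
drive_tool --motion '[{"fingers": 0,"linear": [0,0,0.01],"twist": 0},{"fingers": 0,"linear": [0,0,0.009],"twist": 0},{"fingers": 0,"linear": [0,0,0.005],"twist": 0},{"fingers": 0,"linear": [0,0,0.004],"twist": 0},{"fingers": 0,"linear": [0,0,0],"twist": 0}]'

```text
clock: 18.9
eef_pos: [471.0, -212.7, 14.9]
tool_rot: [-3.14, -0.001, 2.965]
force: [-2.5, -0.6, 4.9]
width: 37.0
gripper_force: 61.4
```

Emit:
drive_tool --motion '[{"fingers": 0,"linear": [0,0,0],"twist": 0},{"fingers": 0,"linear": [0,0,0],"twist": 0},{"fingers": 0,"linear": [0,0,0],"twist": 0}]'

```text
clock: 19.15
eef_pos: [471.0, -212.7, 14.9]
tool_rot: [-3.141, -0.001, 2.965]
force: [-2.1, 0.3, 5.4]
width: 37.3
gripper_force: 61.4
```

Emit:
drive_tool --motion '[{"fingers": 0.8,"linear": [0,0,0],"twist": 0},{"fingers": 0.8,"linear": [0,0,0],"twist": 0},{"fingers": 0.8,"linear": [0,0,0],"twist": 0},{"fingers": 1,"linear": [0,0,0],"twist": 0},{"fingers": 1,"linear": [0,0,0],"twist": 0}]'

```text
clock: 19.57
eef_pos: [471.8, -212.7, 14.7]
tool_rot: [3.141, 0.0, 2.965]
force: [-0.3, -0.6, -0.4]
width: 85.1
gripper_force: 0.0
```

Emit:
drive_tool --motion '[{"fingers": 1,"linear": [0,0,-0.01],"twist": 0},{"fingers": 1,"linear": [0,0,-0.02],"twist": 0},{"fingers": 1,"linear": [0,0,-0.02],"twist": 0},{"fingers": 1,"linear": [0,0,-0.02],"twist": 0},{"fingers": 1,"linear": [0,0,0],"twist": 0}]'

```text
clock: 19.98
eef_pos: [474.0, -213.0, 88.5]
tool_rot: [-3.141, 0.006, 2.965]
force: [-0.2, 0.4, -1.1]
width: 85.4
gripper_force: 0.0
```

Emit:
drive_tool --motion '[{"fingers": 0.72,"linear": [0.0134,0.0272,0],"twist": 0},{"fingers": 0.72,"linear": [0.0134,0.0272,0],"twist": 0},{"fingers": 0.72,"linear": [0.0134,0.0272,0],"twist": 0},{"fingers": 0.72,"linear": [0.0134,0.0272,0],"twist": 0},{"fingers": 0.72,"linear": [0.0134,0.0272,0],"twist": 0}]'

```text
clock: 20.4
eef_pos: [429.0, -66.0, 85.0]
tool_rot: [3.141, 0.0, 2.964]
force: [1.4, 0.7, 0.4]
width: 61.4
gripper_force: 0.0
```

Emit:
drive_tool --motion '[{"fingers": 0.72,"linear": [0,0,0],"twist": 0},{"fingers": 0.72,"linear": [0,0,0.015],"twist": 0},{"fingers": 0.72,"linear": [0,0,0.015],"twist": 0},{"fingers": 0.72,"linear": [0,0,0.015],"twist": 0},{"fingers": 0.72,"linear": [0,0,0],"twist": 0}]'

```text
clock: 20.82
eef_pos: [428.5, -67.3, 38.2]
tool_rot: [-3.141, -0.003, 2.965]
force: [0.4, 0.7, -0.4]
width: 61.5
gripper_force: 0.0
```

Emit:
drive_tool --motion '[{"fingers": 0.72,"linear": [0,0,0],"twist": 0},{"fingers": 0.72,"linear": [0,0,0],"twist": 0},{"fingers": 0.72,"linear": [0,0,0],"twist": 0}]'

```text
clock: 21.07
eef_pos: [430.1, -67.2, 40.5]
tool_rot: [3.141, 0.001, 2.964]
force: [-0.4, 1.3, -0.8]
width: 61.5
gripper_force: 0.0
```

```bash
python3 - <<'E'
from h import *
d=cams.get_image("scene");t=cams.get_image("top")
f=lambda d,b,s:cv2.resize(d["color"][b[1]:b[3],b[0]:b[2]],None,fx=s,fy=s,interpolation=cv2.INTER_CUBIC)
cv2.imwrite("pics/a8.png",np.hstack([f(d,(360,150,470,250),3.5),f(t,(340,200,450,300),3.5)]))
print(monitor.read_state()["eef_pos"],monitor.read_state()["tool_rot"],monitor.read_state()["qpos"].round(2))
E
```

```text
[430.12939506 -67.28085572  40.47646936] [3.14141836e+00 1.37041426e-03 2.96429125e+00] [ 0.45  0.75 -0.52  2.24  1.02  0.41  0.46]
```

View pics/a8.png

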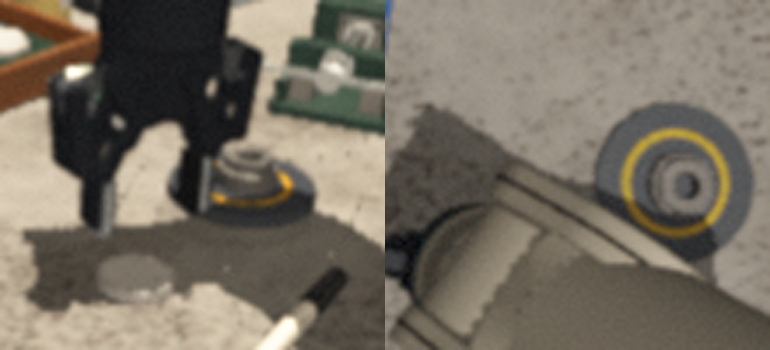

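The bush lies flat inside the ring: hole at (687,185) against ring centre (675,182), and parallax from its height accounts for about 10 px of that. The fingers straddle the test block at (135,275). Lowering to feel for the bench.

Emit:
drive_tool --motion '[{"fingers": 0.72,"linear": [0,0,0.012],"twist": 0},{"fingers": 0.72,"linear": [0,0,0.012],"twist": 0},{"fingers": 0.72,"linear": [0,0,0.008],"twist": 0},{"fingers": 0.72,"linear": [0,0,0.005],"twist": 0},{"fingers": 0.72,"linear": [0,0,0],"twist": 0}]'

```text
clock: 21.58
eef_pos: [429.5, -67.1, 2.5]
tool_rot: [-3.141, -0.001, 2.965]
force: [-0.5, 0.0, -0.3]
width: 61.7
gripper_force: 0.0
```

Emit:
drive_tool --motion '[{"fingers": 0.72,"linear": [0,0,0],"twist": 0},{"fingers": 0.72,"linear": [0,0,0.002],"twist": 0},{"fingers": 0.72,"linear": [0,0,0],"twist": 0}]'

```text
clock: 21.83
eef_pos: [429.9, -67.1, 1.1]
tool_rot: [3.141, 0.001, 2.964]
force: [-0.9, -0.5, 0.5]
width: 61.4
gripper_force: 0.0
```

Emit:
drive_tool --motion '[{"fingers": 0.72,"linear": [0,0,0.001],"twist": 0},{"fingers": 0.72,"linear": [0,0,0],"twist": 0}]'

```text
clock: 22.0
eef_pos: [429.8, -67.2, -0.1]
tool_rot: [3.142, 0.0, 2.965]
force: [-0.9, -0.2, -0.5]
width: 61.4
gripper_force: 0.0
```

Emit:
drive_tool --motion '[{"fingers": 0,"linear": [0,0,0],"twist": 0},{"fingers": 0,"linear": [0,0,0],"twist": 0},{"fingers": 0,"linear": [0,0,0],"twist": 0},{"fingers": 0,"linear": [0,0,0],"twist": 0},{"fingers": 0,"linear": [0,0,0],"twist": 0}]'

```text
clock: 22.42
eef_pos: [429.9, -66.7, 0.5]
tool_rot: [3.141, 0.001, 2.965]
force: [-2.0, 1.2, 9.1]
width: 43.9
gripper_force: 59.6
```

Emit:
drive_tool --motion '[{"fingers": 0,"linear": [0,0,0],"twist": 0},{"fingers": 0,"linear": [0,0,-0.005],"twist": 0},{"fingers": 0,"linear": [0,0,-0.01],"twist": 0},{"fingers": 0,"linear": [0,0,-0.015],"twist": 0},{"fingers": 0,"linear": [0,0,0],"twist": 0}]'

```text
clock: 22.83
eef_pos: [430.3, -67.1, 31.3]
tool_rot: [3.141, 0.002, 2.964]
force: [0.9, -0.9, -1.6]
width: 43.6
gripper_force: 61.4
```

```bash
python3 - <<'E'
from h import *
d=cams.get_image("scene")
f=lambda d,b,s:cv2.resize(d["color"][b[1]:b[3],b[0]:b[2]],None,fx=s,fy=s,interpolation=cv2.INTER_CUBIC)
cv2.imwrite("pics/a9.png",f(d,(360,160,460,250),5))
print(monitor.read_state()["eef_pos"],monitor.read_state()["tool_rot"])
E
```

```text
[430.24885905 -67.28184555  30.54299811] [3.14102386e+00 1.86840794e-03 2.96369022e+00]
```

View pics/a9.png

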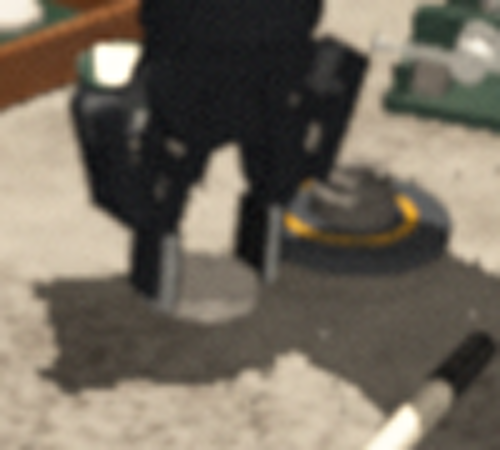

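The test block hangs level between the fingers at (210,285). Before placing it, I'll work out the channel centre from the first pictures.

```bash
python3 - <<'E'
from h import *
import pickle
D=pickle.load(open("d0.pkl","rb"));T=D["top"]
q=np.float64([[83,35],[503,95],[478,262],[58,205]])/5-.4+[235,170]
P=onz(T,q,24);print(P.round(1),P.mean(0)); print([np.linalg.norm(P[i]-P[i-1]).round(1) for i in range(4)])
h=cv2.cvtColor(T["color"],cv2.COLOR_BGR2HSV)
# screw holes in the tabs (light spots)
for x,y in((47,115),(515,185)): print(onz(T,[np.float64([x,y])/5-.4+[235,170]],4).round(1))
b=cv2.inRange(h,(100,110,40),(130,255,255));b=cv2.morphologyEx(b,cv2.MORPH_OPEN,np.ones((21,21)) if 0 else np.ones((3,3)))
m=b.copy();m[:, :253]=0;m[:,331:]=0
c,_,_=blob(cv2.morphologyEx(m,cv2.MORPH_CLOSE,np.ones((25,25))),(240,165,345,235))
# far & near outer edges: columns 260..328 top and bottom blue rows
cols=np.arange(262,326);up=[np.where(b[170:232,x])[0].min()+169.5 for x in cols];lo=[np.where(b[170:232,x])[0].max()+170.5 for x in cols]
for r,z in((up,24),(lo,0)):
    Q=onz(T,np.c_[cols,r],z);k=np.polyfit(Q[:,1],Q[:,0],1);print(k,"angle",np.degrees(np.arctan(k[0])),"x at y=73:",np.polyval(k,73))
E
```

```text
[[642.7 156.8  24. ]
 [612.8 -24.6  24. ]
 [540.8 -12.   24. ]
 [569.1 168.1  24. ]] [591.36179181  72.0703863   24.        ]
[np.float64(74.5), np.float64(183.8), np.float64(73.1), np.float64(182.3)]
[[610.5 175.4   4. ]]
[[575.3 -29.9   4. ]]
[1.68984162e-01 6.16723149e+02] angle 9.591467454680755 x at y=73: 629.0589926025542
[1.69641747e-01 5.43351170e+02] angle 9.62809427976791 x at y=73: 555.7350171621658
```

Emit:
drive_tool --motion '[{"fingers": 0,"linear": [0,0,-0.01],"twist": 0},{"fingers": 0,"linear": [0,0,-0.02],"twist": 0},{"fingers": 0,"linear": [0,0,-0.02],"twist": 0},{"fingers": 0,"linear": [-0.0223,0.0277,0],"twist": 0},{"fingers": 0,"linear": [-0.0223,0.0277,0],"twist": 0}]'

```text
clock: 23.3
eef_pos: [482.8, -22.7, 79.9]
tool_rot: [-3.139, -0.001, 2.96]
force: [0.9, -0.7, -1.7]
width: 43.7
gripper_force: 61.6
```

Emit:
drive_tool --motion '[{"fingers": 0,"linear": [-0.0223,0.0277,0],"twist": 0},{"fingers": 0,"linear": [-0.0223,0.0277,0],"twist": 0},{"fingers": 0,"linear": [-0.0223,0.0277,0],"twist": 0},{"fingers": 0,"linear": [-0.0223,0.0277,0],"twist": 0},{"fingers": 0,"linear": [0,0,0],"twist": 0}]'

```text
clock: 23.72
eef_pos: [596.0, 80.3, 79.8]
tool_rot: [3.133, 0.006, 2.968]
force: [0.6, 0.8, -0.2]
width: 43.4
gripper_force: 61.7
```

Emit:
drive_tool --motion '[{"fingers": 0,"linear": [0,0,0],"twist": 0},{"fingers": 0,"linear": [0,0,0.012],"twist": 0},{"fingers": 0,"linear": [0,0,0.012],"twist": 0},{"fingers": 0,"linear": [0,0,0.012],"twist": 0},{"fingers": 0,"linear": [0,0,0],"twist": 0}]'

```text
clock: 24.13
eef_pos: [587.8, 70.9, 40.3]
tool_rot: [-3.138, -0.005, 2.964]
force: [0.2, -0.5, -1.7]
width: 44.1
gripper_force: 61.6
```

Emit:
drive_tool --motion '[{"fingers": 0,"linear": [0,0,0],"twist": 0},{"fingers": 0,"linear": [0,0,0],"twist": 0},{"fingers": 0,"linear": [0,0,0],"twist": 0}]'

```text
clock: 24.38
eef_pos: [590.9, 73.0, 44.2]
tool_rot: [3.141, 0.001, 2.964]
force: [0.2, -0.2, -1.5]
width: 43.9
gripper_force: 61.7
```

Emit:
drive_tool --motion '[{"fingers": 0,"linear": [0,0,0.008],"twist": 0},{"fingers": 0,"linear": [0,0,0.01],"twist": 0},{"fingers": 0,"linear": [0,0,0.008],"twist": 0},{"fingers": 0,"linear": [0,0,0.005],"twist": 0},{"fingers": 0,"linear": [0,0,0],"twist": 0}]'

```text
clock: 24.8
eef_pos: [589.4, 72.7, 11.1]
tool_rot: [-3.14, -0.003, 2.965]
force: [0.1, -0.2, -1.2]
width: 43.7
gripper_force: 61.7
```

Emit:
drive_tool --motion '[{"fingers": 0,"linear": [0,0,0.003],"twist": 0},{"fingers": 0,"linear": [0,0,0.003],"twist": 0},{"fingers": 0,"linear": [0,0,0.002],"twist": 0},{"fingers": 0,"linear": [0,0,0],"twist": 0},{"fingers": 0,"linear": [0,0,0],"twist": 0}]'

```text
clock: 25.22
eef_pos: [590.7, 73.1, 4.9]
tool_rot: [3.141, 0.0, 2.965]
force: [-0.1, 0.0, -1.6]
width: 43.9
gripper_force: 61.7
```

Emit:
drive_tool --motion '[{"fingers": 0,"linear": [0,0,0.0007],"twist": 0},{"fingers": 0,"linear": [0,0,0],"twist": 0},{"fingers": 0,"linear": [0,0,0],"twist": 0}]'

```text
clock: 25.47
eef_pos: [590.8, 73.1, 4.7]
tool_rot: [3.142, 0.001, 2.965]
force: [-0.6, 0.0, 4.3]
width: 43.6
gripper_force: 62.3
```

Emit:
drive_tool --motion '[{"fingers": 0.8,"linear": [0,0,0],"twist": 0},{"fingers": 0.8,"linear": [0,0,0],"twist": 0},{"fingers": 0.8,"linear": [0,0,0],"twist": 0},{"fingers": 0.8,"linear": [0,0,0],"twist": 0}]'

```text
clock: 25.8
eef_pos: [590.6, 73.0, 4.0]
tool_rot: [3.141, 0.0, 2.965]
force: [0.7, -0.4, -0.5]
width: 68.4
gripper_force: 0.0
```

Emit:
drive_tool --motion '[{"fingers": 0.8,"linear": [0,0,-0.01],"twist": 0},{"fingers": 0.8,"linear": [0,0,-0.02],"twist": 0},{"fingers": 0.8,"linear": [0,0,-0.02],"twist": 0},{"fingers": 1,"linear": [0,0,-0.02],"twist": 0},{"fingers": 1,"linear": [0,0,-0.02],"twist": 0}]'

```text
clock: 26.22
eef_pos: [590.5, 73.2, 95.7]
tool_rot: [3.141, 0.0, 2.965]
force: [-0.0, -0.2, 0.3]
width: 85.0
gripper_force: 0.0
```

Emit:
drive_tool --motion '[{"fingers": 1,"linear": [0,0,0],"twist": 0.11},{"fingers": 1,"linear": [0,0,0],"twist": 0.11},{"fingers": 1,"linear": [0,0,0],"twist": 0.11},{"fingers": 1,"linear": [0,0,0],"twist": 0.11},{"fingers": 1,"linear": [0,0,0],"twist": 0.11}]'

```text
clock: 26.63
eef_pos: [590.7, 73.1, 95.0]
tool_rot: [3.141, 0.0, 2.409]
force: [0.2, -0.0, 0.9]
width: 85.2
gripper_force: 0.0
```

Emit:
drive_tool --motion '[{"fingers": 1,"linear": [0,0,0],"twist": 0.11},{"fingers": 1,"linear": [0,0,0],"twist": 0.11},{"fingers": 1,"linear": [0,0,0],"twist": 0.11},{"fingers": 1,"linear": [0,0,0],"twist": 0.11},{"fingers": 1,"linear": [0,0,0],"twist": 0.11}]'

```text
clock: 27.05
eef_pos: [590.6, 73.3, 94.9]
tool_rot: [3.141, -0.0, 1.86]
force: [0.7, -0.1, 0.7]
width: 85.3
gripper_force: 0.0
```

Emit:
drive_tool --motion '[{"fingers": 1,"linear": [0,0,0],"twist": 0.11},{"fingers": 1,"linear": [0,0,0],"twist": 0.11},{"fingers": 1,"linear": [0,0,0],"twist": 0.11},{"fingers": 1,"linear": [0,0,0],"twist": 0.11},{"fingers": 1,"linear": [0,0,0],"twist": 0}]'

```text
clock: 27.47
eef_pos: [590.6, 73.5, 94.9]
tool_rot: [3.141, -0.0, 1.423]
force: [-0.5, -0.1, 1.4]
width: 85.6
gripper_force: 0.0
```

Emit:
drive_tool --motion '[{"fingers": 0.72,"linear": [0.0268,-0.0179,0],"twist": 0},{"fingers": 0.72,"linear": [0.0268,-0.0179,0],"twist": 0},{"fingers": 0.72,"linear": [0.0268,-0.0179,0],"twist": 0},{"fingers": 0.72,"linear": [0.0268,-0.0179,0],"twist": 0},{"fingers": 0.72,"linear": [0.0268,-0.0179,0],"twist": 0}]'

```text
clock: 27.88
eef_pos: [520.7, 220.1, 94.6]
tool_rot: [3.142, -0.001, 1.428]
force: [-0.2, 0.1, 0.9]
width: 61.2
gripper_force: 0.0
```

Emit:
drive_tool --motion '[{"fingers": 0.72,"linear": [0.0268,-0.0179,0],"twist": 0},{"fingers": 0.72,"linear": [0.0268,-0.0179,0],"twist": 0},{"fingers": 0.72,"linear": [0,0,0.005],"twist": 0},{"fingers": 0.72,"linear": [0,0,0.01],"twist": 0},{"fingers": 0.72,"linear": [0,0,0.01],"twist": 0}]'

```text
clock: 28.3
eef_pos: [494.2, 276.7, 68.9]
tool_rot: [3.141, -0.0, 1.427]
force: [0.1, -0.9, -0.7]
width: 61.0
gripper_force: 0.0
```

Emit:
drive_tool --motion '[{"fingers": 0.72,"linear": [0,0,0],"twist": 0},{"fingers": 0.72,"linear": [0,0,0],"twist": 0},{"fingers": 0.72,"linear": [0,0,0],"twist": 0}]'

```text
clock: 28.55
eef_pos: [494.5, 275.5, 68.9]
tool_rot: [-3.141, 0.001, 1.423]
force: [0.5, 0.4, -0.5]
width: 61.4
gripper_force: 0.0
```

Emit:
drive_tool --motion '[{"fingers": 0.72,"linear": [0.001,0,0.012],"twist": 0},{"fingers": 0.72,"linear": [0,0,0.012],"twist": 0},{"fingers": 0.72,"linear": [0,0,0.012],"twist": 0},{"fingers": 0.72,"linear": [0,0,0.008],"twist": 0},{"fingers": 0.72,"linear": [0,0,0],"twist": 0}]'

```text
clock: 28.97
eef_pos: [492.5, 276.9, 22.6]
tool_rot: [-3.138, 0.003, 1.425]
force: [-1.5, 0.3, -0.1]
width: 61.3
gripper_force: 0.0
```

Emit:
drive_tool --motion '[{"fingers": 0.72,"linear": [0,0,0],"twist": 0},{"fingers": 0.72,"linear": [0,0,0],"twist": 0},{"fingers": 0.72,"linear": [0,0,0],"twist": 0}]'

```text
clock: 29.22
eef_pos: [494.4, 278.2, 25.5]
tool_rot: [3.141, -0.001, 1.425]
force: [0.6, -0.8, 0.1]
width: 61.2
gripper_force: 0.0
```

Emit:
drive_tool --motion '[{"fingers": 0,"linear": [0,0,0],"twist": 0},{"fingers": 0,"linear": [0,0,0],"twist": 0},{"fingers": 0,"linear": [0,0,0],"twist": 0},{"fingers": 0,"linear": [0,0,0],"twist": 0},{"fingers": 0,"linear": [0,0,0],"twist": 0}]'

```text
clock: 29.63
eef_pos: [494.4, 278.1, 26.0]
tool_rot: [3.141, -0.001, 1.425]
force: [-1.0, -0.1, 5.5]
width: 38.5
gripper_force: 61.3
```

Emit:
drive_tool --motion '[{"fingers": 0,"linear": [0,0,-0.005],"twist": 0},{"fingers": 0,"linear": [0,0,-0.015],"twist": 0},{"fingers": 0,"linear": [0,0,-0.02],"twist": 0},{"fingers": 0,"linear": [0,0,-0.02],"twist": 0},{"fingers": 0,"linear": [0,0,0],"twist": 0}]'

```text
clock: 30.05
eef_pos: [495.9, 279.0, 88.3]
tool_rot: [3.137, -0.004, 1.425]
force: [0.6, -0.1, -2.9]
width: 38.1
gripper_force: 60.9
```

Emit:
drive_tool --motion '[{"fingers": 0,"linear": [-0.0303,0.0158,0],"twist": 0},{"fingers": 0,"linear": [-0.0303,0.0158,0],"twist": 0},{"fingers": 0,"linear": [-0.0303,0.0158,0],"twist": 0},{"fingers": 0,"linear": [-0.0303,0.0158,0],"twist": 0},{"fingers": 0,"linear": [-0.0303,0.0158,0],"twist": 0}]'

```text
clock: 30.47
eef_pos: [549.8, 114.6, 84.1]
tool_rot: [-3.14, 0.001, 1.425]
force: [0.4, -0.4, -2.2]
width: 38.8
gripper_force: 60.9
```

Emit:
drive_tool --motion '[{"fingers": 0,"linear": [-0.0303,0.0158,0],"twist": 0},{"fingers": 0,"linear": [-0.0303,0.0158,0],"twist": 0},{"fingers": 0,"linear": [-0.0303,0.0158,0],"twist": 0},{"fingers": 0,"linear": [0,0,0],"twist": 0},{"fingers": 0,"linear": [0,0,0],"twist": 0}]'

```text
clock: 30.88
eef_pos: [583.7, 15.7, 83.8]
tool_rot: [-3.14, 0.002, 1.419]
force: [-0.2, 1.7, -3.0]
width: 38.1
gripper_force: 61.0
```

Emit:
drive_tool --motion '[{"fingers": 0,"linear": [0,0,0.01],"twist": 0},{"fingers": 0,"linear": [0,0,0.012],"twist": 0},{"fingers": 0,"linear": [0,0,0],"twist": 0},{"fingers": 0,"linear": [0,0,0],"twist": 0},{"fingers": 0,"linear": [0,0,0],"twist": 0}]'

```text
clock: 31.3
eef_pos: [583.4, 20.8, 62.7]
tool_rot: [-3.141, -0.0, 1.427]
force: [-0.2, 0.2, -1.4]
width: 38.2
gripper_force: 61.0
```

Emit:
drive_tool --motion '[{"fingers": 0,"linear": [0,0,0.01],"twist": 0},{"fingers": 0,"linear": [0,0,0.01],"twist": 0},{"fingers": 0,"linear": [0,0,0.007],"twist": 0},{"fingers": 0,"linear": [0,0,0.003],"twist": 0},{"fingers": 0,"linear": [0,0,0],"twist": 0}]'

```text
clock: 31.72
eef_pos: [582.9, 19.6, 31.8]
tool_rot: [-3.139, 0.001, 1.425]
force: [-0.2, -0.1, -2.4]
width: 38.4
gripper_force: 61.1
```

Emit:
drive_tool --motion '[{"fingers": 0,"linear": [0,0,0],"twist": 0},{"fingers": 0,"linear": [0,0,0],"twist": 0},{"fingers": 0,"linear": [0,0,0],"twist": 0}]'

```text
clock: 31.97
eef_pos: [584.2, 19.6, 33.5]
tool_rot: [3.141, -0.0, 1.425]
force: [-0.3, 0.2, -3.3]
width: 38.4
gripper_force: 61.1
```

Emit:
drive_tool --motion '[{"fingers": 0,"linear": [0,0,0.003],"twist": 0},{"fingers": 0,"linear": [0,0,0.003],"twist": 0},{"fingers": 0,"linear": [0,0,0.0015],"twist": 0},{"fingers": 0,"linear": [0,0,0],"twist": 0},{"fingers": 0,"linear": [0,0,0],"twist": 0}]'

```text
clock: 32.38
eef_pos: [583.9, 19.5, 26.0]
tool_rot: [3.141, 0.0, 1.425]
force: [-1.9, -0.6, 4.0]
width: 38.4
gripper_force: 61.7
```

Emit:
drive_tool --motion '[{"fingers": 0.72,"linear": [0,0,0],"twist": 0},{"fingers": 0.72,"linear": [0,0,0],"twist": 0},{"fingers": 0.72,"linear": [0,0,0],"twist": 0},{"fingers": 0.72,"linear": [0,0,0],"twist": 0}]'

```text
clock: 32.72
eef_pos: [584.0, 19.7, 25.6]
tool_rot: [3.141, -0.0, 1.425]
force: [-0.4, 0.3, 0.5]
width: 61.3
gripper_force: 0.0
```

Emit:
drive_tool --motion '[{"fingers": 0.72,"linear": [0,0,-0.01],"twist": 0},{"fingers": 0.72,"linear": [0,0,-0.02],"twist": 0},{"fingers": 0.72,"linear": [0,0,-0.02],"twist": 0},{"fingers": 1,"linear": [0,0,-0.02],"twist": 0},{"fingers": 1,"linear": [0,0,0],"twist": 0.02}]'

```text
clock: 33.13
eef_pos: [586.6, 20.1, 99.9]
tool_rot: [3.135, -0.002, 1.404]
force: [0.6, 0.5, -0.5]
width: 82.9
gripper_force: 0.0
```

Emit:
drive_tool --motion '[{"fingers": 1,"linear": [0,0,0],"twist": 0},{"fingers": 1,"linear": [0,0,0],"twist": 0},{"fingers": 1,"linear": [0,0,0],"twist": 0}]'

```text
clock: 33.38
eef_pos: [583.1, 19.4, 94.9]
tool_rot: [-3.14, 0.001, 1.405]
force: [-0.0, 0.1, -0.5]
width: 85.3
gripper_force: 0.0
```

Emit:
drive_tool --motion '[{"fingers": 1,"linear": [0.0318,-0.0075,0],"twist": 0},{"fingers": 1,"linear": [0.0318,-0.0075,0],"twist": 0},{"fingers": 1,"linear": [0.0318,-0.0075,0],"twist": 0},{"fingers": 1,"linear": [0.0318,-0.0075,0],"twist": 0},{"fingers": 1,"linear": [0.0318,-0.0075,0],"twist": 0}]'

```text
clock: 33.8
eef_pos: [572.1, 183.9, 94.5]
tool_rot: [-3.14, 0.001, 1.405]
force: [0.9, 0.5, 0.5]
width: 85.6
gripper_force: 0.0
```

Emit:
drive_tool --motion '[{"fingers": 1,"linear": [0.0318,-0.0075,0],"twist": 0},{"fingers": 1,"linear": [0.0318,-0.0075,0],"twist": 0},{"fingers": 1,"linear": [0.0318,-0.0075,0],"twist": 0},{"fingers": 1,"linear": [0,0,0.01],"twist": 0},{"fingers": 1,"linear": [0,0,0.01],"twist": 0}]'

```text
clock: 34.22
eef_pos: [565.4, 283.8, 74.7]
tool_rot: [-3.141, -0.002, 1.41]
force: [0.9, -1.0, -0.4]
width: 85.6
gripper_force: 0.0
```

Emit:
drive_tool --motion '[{"fingers": 1,"linear": [0,0,0.005],"twist": 0},{"fingers": 1,"linear": [0,0,0],"twist": 0},{"fingers": 1,"linear": [0,0,0],"twist": 0},{"fingers": 1,"linear": [0,0,0],"twist": 0}]'

```text
clock: 34.55
eef_pos: [567.3, 279.0, 70.6]
tool_rot: [3.141, 0.001, 1.403]
force: [0.8, 0.2, 0.5]
width: 85.7
gripper_force: 0.0
```

Down 44 mm and grip.

Emit:
drive_tool --motion '[{"fingers": 1,"linear": [0.0005,0,0.012],"twist": 0},{"fingers": 1,"linear": [0,0,0.013],"twist": 0},{"fingers": 1,"linear": [0,0,0.012],"twist": 0},{"fingers": 1,"linear": [0,0,0.007],"twist": 0},{"fingers": 1,"linear": [0,0,0],"twist": 0}]'

```text
clock: 34.97
eef_pos: [565.1, 280.0, 23.9]
tool_rot: [-3.138, 0.003, 1.405]
force: [-0.1, -0.2, -0.5]
width: 85.4
gripper_force: 0.0
```

Emit:
drive_tool --motion '[{"fingers": 1,"linear": [0,0,0],"twist": 0},{"fingers": 1,"linear": [0,0,0],"twist": 0},{"fingers": 1,"linear": [0,0,0],"twist": 0}]'

```text
clock: 35.22
eef_pos: [567.2, 281.2, 27.1]
tool_rot: [3.141, -0.001, 1.405]
force: [-0.3, -0.4, 0.7]
width: 85.6
gripper_force: 0.0
```

Emit:
drive_tool --motion '[{"fingers": 0,"linear": [0,0,0],"twist": 0},{"fingers": 0,"linear": [0,0,0],"twist": 0},{"fingers": 0,"linear": [0,0,0],"twist": 0},{"fingers": 0,"linear": [0,0,0],"twist": 0},{"fingers": 0,"linear": [0,0,0],"twist": 0}]'

```text
clock: 35.63
eef_pos: [566.9, 281.0, 26.8]
tool_rot: [3.141, -0.0, 1.405]
force: [-0.1, 0.5, -0.2]
width: 25.7
gripper_force: 0.0
```

Emit:
drive_tool --motion '[{"fingers": 0,"linear": [0,0,0],"twist": 0},{"fingers": 0,"linear": [0,0,0],"twist": 0},{"fingers": 0,"linear": [0,0,0],"twist": 0},{"fingers": 0,"linear": [0,0,0],"twist": 0}]'

```text
clock: 35.97
eef_pos: [566.8, 281.0, 27.0]
tool_rot: [3.141, -0.0, 1.405]
force: [-1.6, 0.2, 4.8]
width: 16.8
gripper_force: 58.9
```

Emit:
drive_tool --motion '[{"fingers": 0,"linear": [0,0,-0.005],"twist": 0},{"fingers": 0,"linear": [0,0,-0.015],"twist": 0},{"fingers": 0,"linear": [0,0,-0.02],"twist": 0},{"fingers": 0,"linear": [0,0,-0.02],"twist": 0},{"fingers": 0,"linear": [0,0,0],"twist": 0}]'

```text
clock: 36.38
eef_pos: [568.9, 282.3, 90.1]
tool_rot: [3.137, -0.004, 1.405]
force: [0.0, 0.1, -2.0]
width: 16.9
gripper_force: 58.8
```

Emit:
drive_tool --motion '[{"fingers": 0,"linear": [-0.0294,0.0122,0],"twist": 0},{"fingers": 0,"linear": [-0.0294,0.0122,0],"twist": 0},{"fingers": 0,"linear": [-0.0294,0.0122,0],"twist": 0},{"fingers": 0,"linear": [-0.0294,0.0122,0],"twist": 0},{"fingers": 0,"linear": [-0.0294,0.0122,0],"twist": 0}]'

```text
clock: 36.8
eef_pos: [602.2, 124.2, 85.6]
tool_rot: [-3.14, 0.001, 1.405]
force: [1.1, -1.0, -1.5]
width: 16.7
gripper_force: 58.8
```

Emit:
drive_tool --motion '[{"fingers": 0,"linear": [0,0,0],"twist": 0},{"fingers": 0,"linear": [0,0,0.01],"twist": 0},{"fingers": 0,"linear": [0,0,0.015],"twist": 0},{"fingers": 0,"linear": [0,0,0],"twist": 0},{"fingers": 0,"linear": [0,0,0],"twist": 0}]'

```text
clock: 37.22
eef_pos: [601.0, 127.0, 60.0]
tool_rot: [-3.138, 0.0, 1.407]
force: [-0.4, 0.5, -1.1]
width: 16.6
gripper_force: 58.8
```

Emit:
drive_tool --motion '[{"fingers": 0,"linear": [0,0,0],"twist": 0},{"fingers": 0,"linear": [0,0,0],"twist": 0}]'

```text
clock: 37.38
eef_pos: [602.8, 126.9, 62.0]
tool_rot: [3.141, -0.001, 1.406]
force: [0.4, -0.6, -1.3]
width: 16.5
gripper_force: 58.8
```

Emit:
drive_tool --motion '[{"fingers": 0,"linear": [0,0,0.01],"twist": 0},{"fingers": 0,"linear": [0,0,0.01],"twist": 0},{"fingers": 0,"linear": [0,0,0.006],"twist": 0},{"fingers": 0,"linear": [0,0,0.003],"twist": 0},{"fingers": 0,"linear": [0,0,0],"twist": 0}]'

```text
clock: 37.8
eef_pos: [601.8, 125.6, 31.3]
tool_rot: [-3.14, 0.001, 1.405]
force: [-0.0, -0.0, -2.8]
width: 16.5
gripper_force: 58.8
```

Emit:
drive_tool --motion '[{"fingers": 0,"linear": [0,0,0],"twist": 0},{"fingers": 0,"linear": [0,0,0],"twist": 0},{"fingers": 0,"linear": [0,0,0],"twist": 0}]'

```text
clock: 38.05
eef_pos: [603.0, 126.0, 33.0]
tool_rot: [3.141, -0.0, 1.405]
force: [0.0, -0.4, -1.6]
width: 16.5
gripper_force: 58.8
```

Emit:
drive_tool --motion '[{"fingers": 0,"linear": [0,0,0.0025],"twist": 0},{"fingers": 0,"linear": [0,0,0.0025],"twist": 0},{"fingers": 0,"linear": [0,0,0.001],"twist": 0},{"fingers": 0,"linear": [0,0,0],"twist": 0},{"fingers": 0,"linear": [0,0,0],"twist": 0}]'

```text
clock: 38.47
eef_pos: [602.8, 125.8, 27.0]
tool_rot: [3.141, 0.0, 1.405]
force: [-0.7, -0.4, 3.0]
width: 16.7
gripper_force: 59.4
```

Emit:
drive_tool --motion '[{"fingers": 0.7,"linear": [0,0,0],"twist": 0},{"fingers": 0.7,"linear": [0,0,0],"twist": 0},{"fingers": 0.7,"linear": [0,0,0],"twist": 0},{"fingers": 0.7,"linear": [0,0,0],"twist": 0},{"fingers": 0.7,"linear": [0,0,0],"twist": 0}]'

```text
clock: 38.88
eef_pos: [602.7, 125.9, 26.6]
tool_rot: [-3.142, -0.0, 1.405]
force: [0.1, 0.4, -0.1]
width: 59.8
gripper_force: 0.0
```

Emit:
drive_tool --motion '[{"fingers": 0.7,"linear": [0,0,-0.01],"twist": 0},{"fingers": 0.7,"linear": [0,0,-0.025],"twist": 0},{"fingers": 0.7,"linear": [0,0,-0.03],"twist": 0},{"fingers": 1,"linear": [0,0,-0.03],"twist": 0},{"fingers": 1,"linear": [0,0,-0.03],"twist": 0}]'

```text
clock: 39.3
eef_pos: [602.4, 126.0, 153.6]
tool_rot: [-3.142, -0.0, 1.405]
force: [0.5, 0.4, 0.0]
width: 81.4
gripper_force: 0.0
```

Emit:
drive_tool --motion '[{"fingers": 1,"linear": [-0.0374,-0.0134,-0.005],"twist": 0},{"fingers": 1,"linear": [-0.0374,-0.0134,-0.005],"twist": 0},{"fingers": 1,"linear": [-0.0374,-0.0134,-0.005],"twist": 0},{"fingers": 1,"linear": [-0.0374,-0.0134,-0.005],"twist": 0},{"fingers": 1,"linear": [-0.0374,-0.0134,-0.005],"twist": 0}]'

```text
clock: 39.72
eef_pos: [504.6, -48.9, 177.7]
tool_rot: [3.141, 0.0, 1.405]
force: [0.2, -1.0, -0.7]
width: 85.3
gripper_force: 0.0
```

Emit:
drive_tool --motion '[{"fingers": 1,"linear": [-0.0374,-0.0134,-0.005],"twist": 0},{"fingers": 1,"linear": [-0.0374,-0.0134,-0.005],"twist": 0},{"fingers": 1,"linear": [-0.0374,-0.0134,-0.005],"twist": 0},{"fingers": 1,"linear": [-0.0374,-0.0134,-0.005],"twist": 0},{"fingers": 1,"linear": [-0.0374,-0.0134,-0.005],"twist": 0}]'

```text
clock: 40.13
eef_pos: [407.5, -222.3, 202.7]
tool_rot: [3.141, 0.001, 1.405]
force: [1.2, -0.7, 0.1]
width: 85.6
gripper_force: 0.0
```

Emit:
drive_tool --motion '[{"fingers": 1,"linear": [-0.0374,-0.0134,-0.005],"twist": 0},{"fingers": 1,"linear": [-0.0374,-0.0134,-0.005],"twist": 0},{"fingers": 1,"linear": [-0.0374,-0.01,0],"twist": 0},{"fingers": 1,"linear": [-0.0374,-0.01,0],"twist": 0},{"fingers": 1,"linear": [-0.0374,-0.01,0],"twist": 0}]'

```text
clock: 40.55
eef_pos: [320.6, -397.6, 212.7]
tool_rot: [3.141, 0.001, 1.405]
force: [1.1, -0.2, -0.0]
width: 85.2
gripper_force: 0.0
```

```bash
python3 - <<'E'
from h import *
import pickle
for _ in range(10): T=cams.get_image("top")
S=cams.get_image("scene");pickle.dump({"top":T,"scene":S},open("d1.pkl","wb"))
D0=pickle.load(open("d0.pkl","rb"))["top"]
print(monitor.read_state()["eef_pos"])
f=lambda d,b,s:cv2.resize(d["color"][b[1]:b[3],b[0]:b[2]],None,fx=s,fy=s,interpolation=cv2.INTER_CUBIC)
cv2.imwrite("pics/f.png",np.vstack([np.hstack([f(T,(240,170,345,230),3.6),f(S,(250,185,355,245),3.6)]),np.hstack([f(T,(370,220,475,280),3.6),f(S,(375,175,480,235),3.6)])]))
for n,d in(("before",D0),("after",T)):
    h=cv2.cvtColor(d["color"],cv2.COLOR_BGR2HSV);nb=255-cv2.inRange(h,(100,110,40),(130,255,255))
    for k,box,z in(("anvil",(254,183,278,206),22),("mid",(277,186,305,215),25 if n=="before" else 13),("vb",(304,190,329,216),39)):
        c,m,A=blob(nb,box);print(n,k,A,onz(d,[m],z).round(1),cv2.minAreaRect(c)[2])
h=cv2.cvtColor(T["color"],cv2.COLOR_BGR2HSV)
c,m,A=blob(cv2.inRange(h,(15,90,90),(32,255,255)),(395,225,450,278));e=cv2.fitEllipse(c);print("ring",onz(T,[e[0]],10))
E
```

```text
[ 322.47288349 -394.95588744  211.81230222]
before anvil 267.0 [[602.2 125.4  22. ]] 90.0
before mid 273.0 [[588.7  73.2  25. ]] 90.0
before vb 373.0 [[581.5  17.5  39. ]] 6.34019136428833
after anvil 270.0 [[601.3 125.6  22. ]] 90.0
after mid 410.0 [[590.9  71.   13. ]] 90.0
after vb 370.0 [[582.   17.5  39. ]] 7.125016689300537
ring [[ 472.14337983 -211.9633219    10.        ]]
```

View pics/f.png

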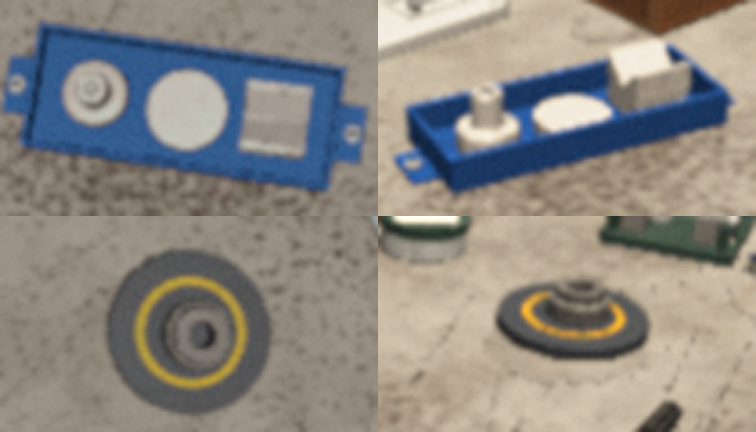

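The channel holds, left to right, anvil (95,92), test block (187,110) and V-block (277,118), all in place and upright. The bush lies flat in the ring, hole at (202,335) against ring centre (191,332). I'll check that offset with parallax removed.

```bash
python3 - <<'E'
from h import *
import pickle
D=pickle.load(open("d1.pkl","rb"));T=D["top"];S=D["scene"]
g=cv2.cvtColor(T["color"],cv2.COLOR_BGR2GRAY);roi=g[225:280,398:450];big=cv2.resize(roi,None,fx=8,fy=8,interpolation=cv2.INTER_CUBIC)
y,x=np.mgrid[0:big.shape[0],0:big.shape[1]];px=x/8-.44+398;py=y/8-.44+225
near=np.hypot(px-425.7,py-252.5)<4.5
m=((big<np.percentile(big[near],30))&near).astype(np.uint8)
c,ctr,A=blob(m,(0,0)+big.shape[::-1]);p=ctr/8-.44+[398,225]
print("hole px",p,"at z31",onz(T,[p],31).round(1),"z20",onz(T,[p],20).round(1))
print("expected px of centre z31",proj(T,[472.1,-212,31]),"scene",proj(S,[472.1,-212,31]))
# outer edge: bright bush vs dark plate
m=((big>np.percentile(big[np.hypot(px-425,py-252)<13],55))&(np.hypot(px-424.5,py-252.3)<12)).astype(np.uint8)
c,ctr,A=blob(m,(0,0)+big.shape[::-1]);(cx,cy),r=cv2.minEnclosingCircle(c);p=np.array([cx,cy])/8-.44+[398,225];print("outer",p,r/8,onz(T,[p],31).round(1),onz(T,[p],22).round(1))
E
```

```text
hole px [427.4711099  253.06788879] at z31 [[ 469.7 -217.6   31. ]] z20 [[ 469.5 -220.3   20. ]]
expected px of centre z31 [[424.80717211 251.98119226]] scene [[430.32068015 193.99225391]]
outer [426.56   252.7475] 11.763468742370605 [[ 470.4 -215.7   31. ]] [[ 470.2 -217.9   22. ]]
```

```bash
python3 - <<'E'
from h import *
import pickle
D=pickle.load(open("d1.pkl","rb"))
print("bush hole",tri(D["top"],[[425.75,252.7]],D["scene"],[[430.75,194.4]]))
from cell import ctrl
print(ctrl.finish_job())
E
```

```text
bush hole [[ 471.07740247 -213.69160534   29.89226567]]
the job is handed in; nothing more can be done
None
```

The job is handed in, done in the order asked at about 41 s of robot time: the bush lies flat in the yellow ring about 2 mm off centre, the test block is in the middle of the channel, the anvil and V-block stand back upright within about 1 mm of where they started, and the gripper is open and clear; I have not seen the verdict.

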